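Show a loose bead under the sliding bench lens

ROBOT

A 6-joint arm with a two-finger parallel gripper is mounted at the origin on a cart in front of the work surface, level with it; the furniture and walls round the work are solid. World frame = base frame: x ahead of the robot, y to its left, z up, the work surface at z = 0. Lengths are in mm, angles in rad, forces in N, time in s.
With the tool pointing down it reaches from about 350 to 875 mm from the base axis. Payload 4.2 kg.
Tool frame: the origin (TCP) lies at the very end of the fingers, on their centre line; the grasp point (between the pads) lies arm.grip_depth behind it (arm.grip_depth is the distance from the TCP to the grasp point, in mm); x points along the fingers, y is the direction in which the jaws open and shut, and the axes are right-handed (so a half turn about x gives the same grasp; the last joint's range is limited). The gripper opens to 85 mm and grips with 20 to 120 N. Pads are 22 mm wide; open, the fingers measure 114 mm over their backs; the gripper's body (76 mm by 85 mm) begins 54 mm behind the grasp point. The pads swing forward as they close: fully open they stand 13 mm farther back than shut.
Start: joints at [1.566, 0.385, 0.008, 0, -1.194, -0.259], TCP at [162.937, 603.366, 231.312] pointing down, gripper open.
Joint ranges: [-3.14, 3.14], [-1.21, 2.06], [-1.07, 1.41], [-3.16, 2.05], [-2.99, -0.16], [-3.1, 3.1]. Speed limits (rad/s): [2.79, 2.79, 3.14, 3.14, 3.14, 3.14].

INTERFACE

Orientations are given as a unit quaternion [x, y, z, w].
In Python, from bench import arm, get_image, models gives the robot as it stands.
- The arm moves only by the tool arm_command, never from a script. Its argument "rows" is a list of rows, each an object of numbers: "dx", "dy", "dz": the shift along the tool's x, y, z in m; "wx", "wy", "wz": the turn, a rotation vector about the tool's x, y, z in degrees; "gripper": the closure, from -1 (fully open) to 1 (shut). A call has exactly 8 rows; each row is the pose to reach, as a shift and turn from the pose measured when the call began, along the tool's axes at that moment; what a row does not reach only later rows make up. A row lasts 1/10 s, in which the tool goes at most 50 mm and 8.59 degrees, less where a joint would pass 70% of its speed; a pose out of reach is approached as far as the arm can. A call with a gripper value outside its range is refused whole. The fingers move at their own pace and stop on an object; the grip force is fixed at half the most. Time passes only in rows, so rows that repeat a pose let the fingers close, or fill a call up. It gives the time, the measured TCP pose, the force and the opening at its end, in the units of the state.
- arm.read_state(): the state, without advancing time (a new reading comes with each control period).
- get_image(name): name is "scene" or "top" or "wrist"; returns a dict with "img" (384x512x3 uint8, red, green, blue), "K" (3x3 intrinsics, pixels), "rvec" (rotation vector, rad) and "tvec" (3), from world to camera coordinates, as OpenCV has them; the wrist camera has in their place "T_tool_cam" (4x4, takes a point from camera to tool coordinates, whose origin is the TCP and whose axes are the tool frame's). Camera axes: x right, y down, z forward; pixel columns grow to the right and rows downward; lengths in mm; the calibration is good to about 2 mm. A picture is of the moment at which its call begins: read the wrist's pose just before it. There is no depth.
- arm.job_done(): hands the job in, once; it reports no verdict.
Trained networks look in the newest picture that a camera, given by its name, has taken for a name from the list of things; names that differ only in an ending like _2 or _b are one class to them, and where a whole thing is asked for, a point or a joint stands for the part that bears it (a point fixed in the world has none). Each returns a list of dicts, best first, with "conf" (0 to 1); they miss things now and then, are a little off and sometimes report something else, mostly with a low value. They report only what shows in the picture. A call takes as long as a camera call.
- models.cut_out(camera, query): "mask" (384x512 bool, what is visible of it) and "extent" ([left, top, right, bottom] in pixels, round what is visible of it).
The state is a dict: "clock": time; "joints": joint angles; "joint_vel": joint speeds; "joint_efforts": joint torques, N m; "position": TCP position; "ee_rot": TCP orientation; "contact_force": force on the tool from outside, world axes, zero at the start; "wrist_torque": the same for the moment, N m; "gripper_width": finger opening in mm.
Only numpy, scipy, OpenCV 4.12 (cv2) and the standard library are available. Lean on these libraries where they do the work, as an engineer would, in place of code of your own. Each camera call takes 0.05 s, during which the arm holds its last target.

TASK

On the lens stand, pull the sprung slide out by its upright knob until its pointer lines up with the small rider clip on the scale bar, and let go (the slide stays). Then take the bead tray by its wooden grip and, keeping it level so that the loose bead never leaves its shallow pocket, carry it so that the pocket is centred beneath the lens, about 5 cm below it. Finish there, still holding the tray level, still and touching nothing else, and leave the other things on the bench where they lie.

Things in the scene. Friction and masses are not known exactly. Their poses are not given: they have to be found in the camera images.
- stand: fixed lens stand: round dark steel foot (88 mm across), post, and a dark sleeve block 60x30x30 mm centred 165 mm above the bench. Origin at the centre of the foot's underside. Its -x axis is the direction in which the slide is pulled out (roughly towards the robot). A flat aluminium scale bar with tick marks (150 mm long, 12 wide, 6 thick) runs forward from the sleeve, 45 mm to the -y side of the slide and at its height; it belongs to the stand and does not move.
- lens_slide (a joint): how far the slide is pulled out, m: 0 fully in, 0.10 fully out, along the stand's -x. A return spring (25 N/m) pulls it in, but a 4 N friction brake holds it wherever it is left; pulling takes about 4 to 8 N
- knob_top (a point): top of the slide's upright pull knob, a brass pin 14 mm in diameter (15 mm over its ribs) that stands 227 mm above the bench. Grip it in its upper 30 mm; below that (under 190 mm above the bench) lie bar, sleeve, scale and rider. It is on the slide and moves with it
- index (a point): tip of the small pointer that sticks out sideways from the foot of the knob over the scale bar; moves with the slide, 45 mm to the stand's -y side of the knob axis
- rider_line (a point): the mark: the line of the small brass rider clip (12 mm long, with a thin upright blade) clamped on the scale bar. The slide is right when the pointer is at the same place along the stand's x axis as this point (45 to 85 mm out from the fully-in place)
- lens_center (a point): centre of the round lens at the front end of the slide, lying level 165 mm above the bench; 65 mm over its frame, 7 mm thick; 62 mm in front (stand's -x) of the knob axis; moves with the slide. Nothing is below it but the bench and whatever lies there
- tray: bead tray: a flat aluminium plate 195 x 54 x 7 mm with an upright wooden grip block at one end, loose, about 0.16 kg (may vary by 30-40 %). Origin on the underside, directly below the middle of the grip; the plate runs along its x axis from x = -25 to +170 mm. The grip is 30 mm long in x, 16 mm thick in y, and reaches from the plate to 55 mm above the underside; its lower part is heavy, the tray balances about 25 to 40 mm in front of the grip's middle
- tray_pocket (a point): centre of the floor of the tray's round pocket: 30 mm across, 3 mm deep, 135 mm from the grip's middle along the tray's x axis, floor 4 mm above the underside
- bead_center (a point): centre of the loose brass bead, a ball 18 mm in diameter, 20 g, which rolls about freely inside the pocket
- pliers: bystander: pliers with red handles lying on the bench, 113x50x11 mm, origin under the middle
- steel_block: bystander: flat steel bench block 70x102x18 mm, origin under the middle
- cone: bystander: white cone 45 mm across, 40 mm high, origin under the middle
- stone_bar: bystander: grey sharpening stone bar 26x102x21 mm lying flat, origin under the middle

How it is judged (in metres and radians):
On the way, in this order (a step that is already met when the one before it is completed fails the run):
1. the slide is pulled out so that its pointer is at the rider clip, within 7 mm, while the tray still lies on the bench (x of index in the frame of rider_line between -0.007 and 0.007 m and height (world z) of tray below 0.015 m), for 0.3 s.
2. the tray is lifted clear of the bench in the fingers (contact force between tray and the fingers above 1 N and height (world z) of tray above 0.04 m), for 0.2 s.
At the end, for the whole second after the job is handed in: pointer within 7 mm of the rider line; tray held level (7 degrees) and still, over 60 mm above the bench, touching only fingers and bead; robot off the stand; pocket within 18 mm of the lens axis, 30 to 80 mm below the lens; bead in its pocket (x of index in the frame of rider_line between -0.007 and 0.007 m and contact force between tray and the fingers above 1 N and horizontal distance between tray_pocket and lens_center below 0.018 m and z of lens_center in the frame of tray_pocket between 0.03 and 0.08 m and angle between tray's own z axis and vertical below 0.12 rad and linear speed of tray below 0.02 m/s and height (world z) of tray above 0.06 m and distance between bead_center and tray_pocket below 0.02 m and contact force between tray and stand below 0.3 N and contact force between each of the arm, the fingers and stand below 0.5 N and contact force between tray and pliers below 0.3 N and contact force between tray and steel_block below 0.3 N and contact force between tray and cone below 0.3 N and contact force between tray and stone_bar below 0.3 N); the arm keeps its last pose, push and grip.
It fails at once if the bead leaves its pocket (distance between bead_center and tray_pocket above 0.026 m).
It fails at once if the tray is tipped more than 23 degrees (angle between tray's own z axis and vertical above 0.4 rad).
It fails at once if the pliers, steel block, white cone or stone bar is moved more than 30 mm (distance of any of pliers, steel_block, cone, stone_bar from where it was at the start of the episode above 0.03 m).
It also fails if it takes over 54 s, if anything falls off the work surface, if the arm or the gripper's body presses on something with over 40 N, if the wrist force passes 120 N, or if a joint passes its speed limit or range.

## Working session

There is one attempt and no reset: what is moved stays moved. The work goes in short steps, Python scripts to look and compute and a tool call to move; the robot and the scene stay as the last step left them, time stands still between calls to the robot, and variables do not carry over. Pictures are saved under pics/ and viewed, and the job is handed in when it is done.

Besides the shell and the picture viewer there is one more tool, called after "Emit:" as name(argument=value, ...), one argument or row to a line, values as JSON. arm_command: Moves the arm, as the interface text tells. Its arguments: {"type":"object","properties":{"rows":{"type":"array"}},"required":["rows"]}

```bash
mkdir -p pics; ls; cat > h.py <<'E'
import numpy as np, cv2
from scipy.spatial.transform import Rotation as R
from bench import arm, get_image, models
def cam(name):
    s=arm.read_state(); d=get_image(name)
    K=np.array(d["K"],float)
    if "rvec" in d:
        Rm=cv2.Rodrigues(np.array(d["rvec"],float))[0]; t=np.array(d["tvec"],float).ravel()
    else:
        T=np.array(d["T_tool_cam"],float); W=np.eye(4); W[:3,:3]=R.from_quat(s["ee_rot"]).as_matrix(); W[:3,3]=s["position"]
        M=np.linalg.inv(W@T); Rm=M[:3,:3]; t=M[:3,3]
    return d["img"],K,Rm,t
def proj(p,K,Rm,t):
    q=K@(Rm@np.array(p,float)+t); return q[:2]/q[2]
def ray(px,K,Rm,t):
    d=Rm.T@np.linalg.inv(K)@np.array([px[0],px[1],1.]); return -Rm.T@t,d/np.linalg.norm(d)
def atz(px,z,c):
    o,d=ray(px,*c); return o+d*(z-o[2])/d[2]
def tri(obs):
    A=np.zeros((3,3));b=np.zeros(3)
    for px,c in obs:
        o,d=ray(px,*c);P=np.eye(3)-np.outer(d,d);A+=P;b+=P@o
    x=np.linalg.solve(A,b); return x
def save(img,n,box=None,s=1):
    if box is not None: img=img[box[1]:box[3],box[0]:box[2]]
    img=cv2.resize(img,None,fx=s,fy=s,interpolation=cv2.INTER_CUBIC)
    cv2.imwrite("pics/"+n+".png",img[...,::-1])
E
python3 - <<'E'
from h import *
import pickle
s=arm.read_state(); print({k:np.round(v,3) for k,v in s.items()}, arm.grip_depth)
D={}
for n in ["scene","top","wrist"]:
    c=cam(n);D[n]=c;save(c[0],n+"0")
    print(n,"campos",np.round(-c[2].T@c[3]))
    for q in ["stand","lens_slide","knob_top","index","rider_line","lens_center","tray","tray_pocket","bead_center","pliers","steel_block","cone","stone_bar"]:
        for r in models.cut_out(n,q)[:1]:
            m=r["mask"];ys,xs=np.nonzero(m);print(n,q,round(r["conf"],2),np.round(r["extent"]),xs.mean().round(1),ys.mean().round(1)); D[n,q]=m
pickle.dump(D,open("d0.pkl","wb"))
E
```

```text
pics
{'clock': np.float64(0.0), 'joints': array([ 1.566e+00,  3.860e-01,  7.000e-03, -1.000e-03, -1.194e+00,
       -2.590e-01]), 'joint_vel': array([-0.001,  0.001, -0.001,  0.001,  0.001,  0.001]), 'joint_efforts': array([-0.0000e+00, -3.9229e+01,  1.8840e+01,  4.1860e+00, -5.0000e-03,
        0.0000e+00]), 'position': array([162.803, 602.786, 230.221]), 'ee_rot': array([-0.701,  0.094,  0.701,  0.092]), 'contact_force': array([ 0.344, -0.146,  0.524]), 'wrist_torque': array([-0.042, -0.017, -0.025]), 'gripper_width': np.float64(85.453)} 18.700000000000003
scene campos [  41. -607.  577.]
scene stand 0.73 [279. 172. 363. 257.] 324.6 209.1
scene lens_slide 0.89 [278. 165. 361. 207.] 308.7 192.3
scene knob_top 0.7 [280. 170. 367. 257.] 324.4 209.3
scene index 0.82 [281. 167. 361. 208.] 309.0 192.0
scene rider_line 0.34 [181. 219. 263. 266.] 217.0 243.3
scene lens_center 0.77 [279. 167. 364. 209.] 310.0 191.8
scene tray 0.69 [184. 217. 260. 266.] 217.7 243.1
scene tray_pocket 0.62 [187. 219. 261. 263.] 217.7 243.6
scene pliers 0.82 [141. 244. 170. 272.] 155.7 258.6
scene steel_block 0.19 [186. 217. 262. 267.] 217.2 243.4
scene cone 0.52 [215. 191. 230. 206.] 220.7 200.7
scene stone_bar 0.7 [264. 264. 307. 294.] 283.1 274.2
top campos [ 442.   48. 1204.]
top stand 0.84 [293.  89. 340. 197.] 315.1 147.7
top lens_slide 0.89 [300.  90. 329. 187.] 311.8 164.1
top knob_top 0.75 [299.  89. 329. 193.] 312.3 163.0
top index 0.7 [298.  89. 326. 190.] 312.2 163.1
top lens_center 0.82 [296.  90. 328. 190.] 312.7 162.1
top tray 0.86 [210. 198. 289. 240.] 246.6 218.6
top tray_pocket 0.58 [210. 195. 285. 240.] 246.9 218.7
top pliers 0.54 [209. 268. 253. 282.] 230.1 275.9
top steel_block 0.94 [337. 178. 363. 218.] 348.2 196.9
top cone 0.67 [173. 163. 190. 181.] 182.5 169.4
wrist campos [235. 582. 374.]
```

```bash
python3 - <<'E'
from h import *
import pickle
D=pickle.load(open("d0.pkl","rb"))
save(D["top"][0],"top0z",(160,70,380,300),2.6)
save(D["scene"][0],"scene0z",(120,140,380,310),3)
E
```

```text
(no output)
```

View pics/top0.png

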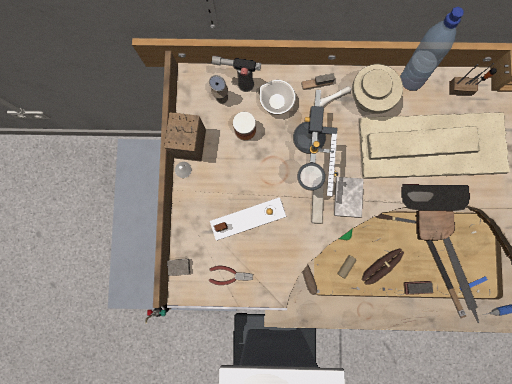

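```bash
sleep 1
```

```text
(no output)
```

View pics/top0z.png

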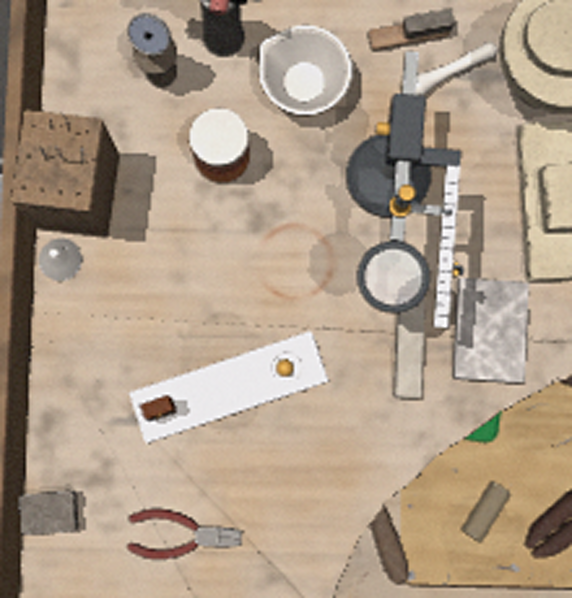

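View pics/scene0z.png

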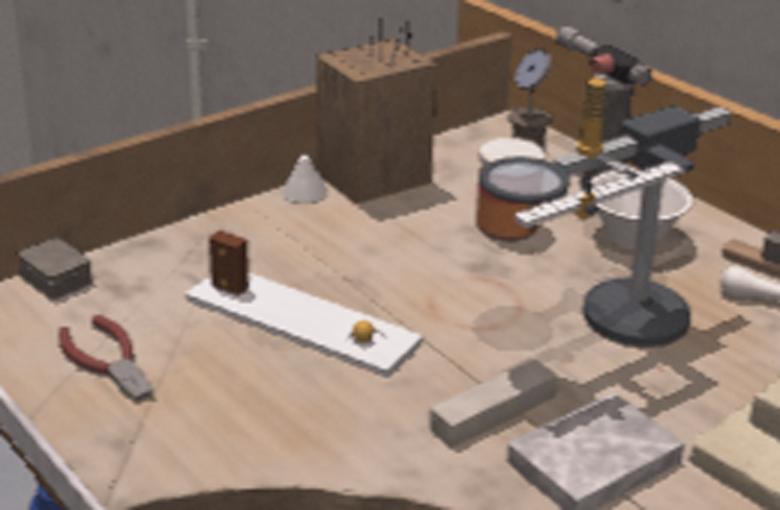

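View pics/wrist0.png

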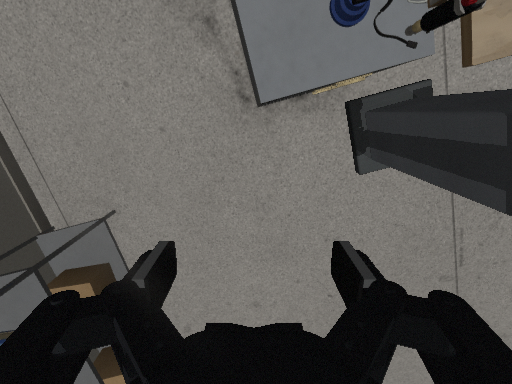

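```bash
python3 - <<'E'
from h import *
import pickle
D=pickle.load(open("d0.pkl","rb"))
save(D["top"][0],"top0zz",(290,90,345,195),7)
save(D["scene"][0],"scene0zz",(275,160,365,225),8)
T=D["top"];S=D["scene"]
def px_t(x,y): return (160+x/2.6-.3,70+y/2.6-.3)
def px_s(x,y): return (120+x/3-.33,140+y/3-.33)
for n,a,b in [("knob",(406,191),(596,82)),("lens",(393,276),(522,180)),("griptop",(156,405),(228,239)),("bead",(285,368),(363,330)),("barend",(441,326),(524,220))]:
    x=tri([(px_t(*a),T[1:]),(px_s(*b),S[1:])]);print(n,np.round(x,1),[np.round(proj(x,*c[1:])-np.array(p),1) for c,p in((T,px_t(*a)),(S,px_s(*b)))])
for n,a,z in [("foot",(388,175),15),("trayNW",(131,392),7),("traySW",(149,442),7),("trayNE",(314,333),7),("traySE",(327,380),7),("stone a",(395,397),21),("stone b",(425,397),21),("stone c",(425,310),21),("blk1",(455,378),18),("blk2",(524,382),18),("blk3",(527,282),18)]:
    print(n,np.round(atz(px_t(*a),z,T[1:]),1))
E
```

```text
knob [679.6 -58.6 226. ] [array([-0.6,  0.6]), array([ 0.8, -0.2])]
lens [617.  -54.  164.6] [array([-0.6,  0.7]), array([ 1. , -0.1])]
griptop [504.6 163.8  53.2] [array([-0.5,  0.7]), array([ 0.9, -0. ])]
bead [547.   38.5  14.8] [array([-0.3,  0.5]), array([ 0.7, -0.1])]
barend [574.2 -97.5 165.9] [array([-0.1,  0.1]), array([ 0.2, -0. ])]
foot [749.  -64.7  15. ]
trayNW [521.7 193.    7. ]
traySW [471.7 173.2   7. ]
trayNE [585.2   8.7   7. ]
traySE [537.6  -5.1   7. ]
stone a [520.8 -72.4  21. ]
stone b [ 521.4 -102.3   21. ]
stone c [ 608.9 -102.1   21. ]
blk1 [ 541.2 -132.6   18. ]
blk2 [ 538.5 -201.4   18. ]
blk3 [ 639.8 -205.3   18. ]
```

View pics/top0zz.png

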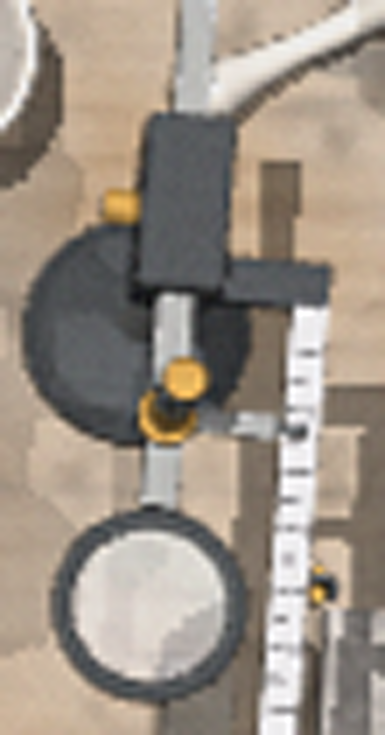

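View pics/scene0zz.png

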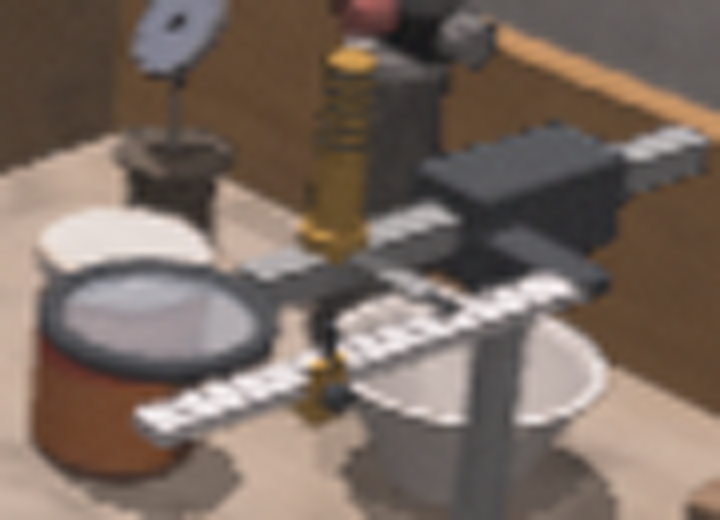

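```bash
cat >> h.py <<'E'
def goto(target, yaw=None, verbose=True):
    """delta rows for target TCP (mm), pointing straight down, jaw axis yaw (deg, mod 180 nearest)"""
    s=arm.read_state(); Rc=R.from_quat(s["ee_rot"]); p=np.array(s["position"])
    M=Rc.as_matrix(); cy=np.degrees(np.arctan2(M[1,1],M[0,1]))
    if yaw is None: yaw=cy
    cands=[]
    for k in range(-2,3):
        y=np.radians(yaw+180*k); xa=np.array([0,0,-1.]); ya=np.array([np.cos(y),np.sin(y),0]); za=np.cross(xa,ya)
        Rt=R.from_matrix(np.stack([xa,ya,za],1)); w=(Rc.inv()*Rt).as_rotvec(degrees=True); cands.append((np.linalg.norm(w),w))
    w=min(cands,key=lambda c:c[0])[1]
    print("t",s["clock"],"pos",np.round(p,1),"jawyaw",round(cy,1),"tilt",round(np.degrees(np.arccos(-M[2,0])),2),"joints",np.round(s["joints"],2),"F",np.round(s["contact_force"],1),"w",round(float(s["gripper_width"]),1))
    print("shift m",np.round(Rc.inv().apply(np.array(target)-p)/1000,4),"rot deg",np.round(w,2))
    print("tool axes in world:\n",np.round(M,2))
E
python3 - <<'E'
from h import *
import pickle
D=pickle.load(open("d0.pkl","rb"));T=D["top"][1:]
tip=atz((332.3,151.4),168,T); r=atz((335.7,173.6),165,T); print(tip,r)
for zz in [(310,310),(278,720)]: print(atz((290+zz[0]/7,90+zz[1]/7),168,T))
goto((560,-60,320),85.5)
goto((560,-60,320),-4.5)
E
```

```text
[ 676.32411539 -104.36425379  168.        ] [ 624.87603845 -112.60658932  165.        ]
[ 717.02976365 -108.99353314  168.        ]
[579.42182611 -98.41271187 168.        ]
t 2.1 pos [162.9 603.3 231.3] jawyaw -105.1 tilt 0.0 joints [ 1.57  0.38  0.01  0.   -1.19 -0.26] F [ 0.6 -0.5 -0. ] w 85.0
shift m [-0.0886  0.5369 -0.5563] rot deg [-10.61  -0.    -0.  ]
tool axes in world:
 [[ 0.   -0.26 -0.97]
 [-0.   -0.97  0.26]
 [-1.    0.   -0.  ]]
t 2.1 pos [162.9 603.3 231.3] jawyaw -105.1 tilt 0.0 joints [ 1.57  0.38  0.01  0.   -1.19 -0.26] F [ 0.6 -0.5 -0. ] w 85.0
shift m [-0.0886  0.5369 -0.5563] rot deg [79.39 -0.    0.  ]
tool axes in world:
 [[ 0.   -0.26 -0.97]
 [-0.   -0.97  0.26]
 [-1.    0.   -0.  ]]
```

Emit:
arm_command(
  rows=[
    {"dx": -0.03, "dy": 0.03, "dz": -0.03, "wx": -1},
    {"dx": -0.05, "dy": 0.065, "dz": -0.065, "wx": -3},
    {"dx": -0.07, "dy": 0.1, "dz": -0.1, "wx": -5},
    {"dx": -0.09, "dy": 0.13, "dz": -0.135, "wx": -7},
    {"dx": -0.1, "dy": 0.165, "dz": -0.17, "wx": -9},
    {"dx": -0.1, "dy": 0.2, "dz": -0.205, "wx": -10.6},
    {"dx": -0.1, "dy": 0.235, "dz": -0.24, "wx": -10.6},
    {"dx": -0.1, "dy": 0.27, "dz": -0.275, "wx": -10.6},
  ],
)

```text
validation failed for argument at $.ro...
```

```bash
python3 - <<'E'
from h import *
goto((570,-80,320),85.5)
c=cam("wrist");save(c[0],"w1")
E
```

```text
t 2.1 pos [162.9 603.3 231.3] jawyaw -105.1 tilt 0.0 joints [ 1.57  0.38  0.01  0.   -1.19 -0.26] F [ 0.6 -0.5 -0. ] w 85.0
shift m [-0.0886  0.5536 -0.5711] rot deg [-10.61  -0.    -0.  ]
tool axes in world:
 [[ 0.   -0.26 -0.97]
 [-0.   -0.97  0.26]
 [-1.    0.   -0.  ]]
```

View pics/w1.png

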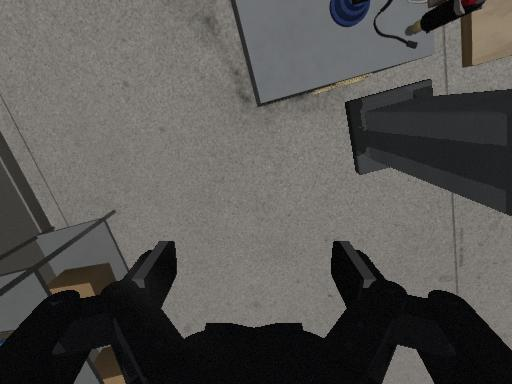

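All fields are likely required in each row; I'll supply them all.

Emit:
arm_command(
  rows=[
    {"dx": -0.03, "dy": 0.03, "dz": -0.03, "wx": -1, "wy": 0, "wz": 0, "gripper": -1},
    {"dx": -0.05, "dy": 0.065, "dz": -0.065, "wx": -3, "wy": 0, "wz": 0, "gripper": -1},
    {"dx": -0.07, "dy": 0.1, "dz": -0.1, "wx": -5, "wy": 0, "wz": 0, "gripper": -1},
    {"dx": -0.09, "dy": 0.13, "dz": -0.135, "wx": -7, "wy": 0, "wz": 0, "gripper": -1},
    {"dx": -0.09, "dy": 0.165, "dz": -0.17, "wx": -9, "wy": 0, "wz": 0, "gripper": -1},
    {"dx": -0.09, "dy": 0.2, "dz": -0.205, "wx": -10.6, "wy": 0, "wz": 0, "gripper": -1},
    {"dx": -0.09, "dy": 0.235, "dz": -0.24, "wx": -10.6, "wy": 0, "wz": 0, "gripper": -1},
    {"dx": -0.09, "dy": 0.27, "dz": -0.275, "wx": -10.6, "wy": 0, "wz": 0, "gripper": -1},
  ],
)

```text
clock: 2.95
position: [355.4, 274.5, 321.8]
ee_rot: [0.707, -0.027, -0.706, -0.028]
contact_force: [2.2, 0.4, 0.3]
gripper_width: 85.7
```

```bash
python3 - <<'E'
from h import *
goto((570,-80,320),85.5)
c=cam("wrist");save(c[0],"w1")
E
```

```text
t 2.95 pos [355.4 274.5 321.8] jawyaw -94.5 tilt 0.08 joints [ 1.02  0.02 -0.23  0.   -1.32  0.47] F [2.2 0.4 0.3] w 85.7
shift m [ 0.0016  0.3367 -0.2416] rot deg [ 0.03 -0.04  0.07]
tool axes in world:
 [[ 0.   -0.08 -1.  ]
 [ 0.   -1.    0.08]
 [-1.   -0.   -0.  ]]
```

View pics/w1.png

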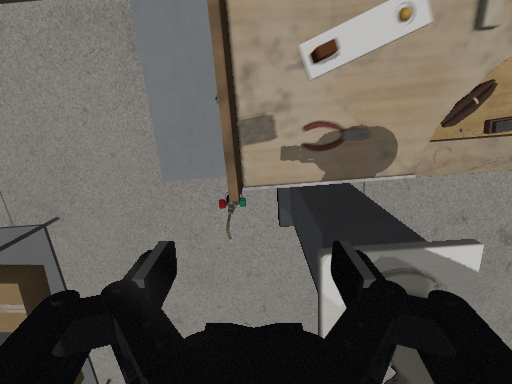

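Emit:
arm_command(
  rows=[
    {"dx": 0, "dy": 0.04, "dz": -0.028, "wx": 0, "wy": 0, "wz": 0, "gripper": -1},
    {"dx": 0, "dy": 0.08, "dz": -0.056, "wx": 0, "wy": 0, "wz": 0, "gripper": -1},
    {"dx": 0, "dy": 0.12, "dz": -0.085, "wx": 0, "wy": 0, "wz": 0, "gripper": -1},
    {"dx": 0, "dy": 0.16, "dz": -0.114, "wx": 0, "wy": 0, "wz": 0, "gripper": -1},
    {"dx": 0, "dy": 0.2, "dz": -0.143, "wx": 0, "wy": 0, "wz": 0, "gripper": -1},
    {"dx": 0, "dy": 0.24, "dz": -0.172, "wx": 0, "wy": 0, "wz": 0, "gripper": -1},
    {"dx": 0, "dy": 0.28, "dz": -0.2, "wx": 0, "wy": 0, "wz": 0, "gripper": -1},
    {"dx": 0, "dy": 0.31, "dz": -0.22, "wx": 0, "wy": 0, "wz": 0, "gripper": -1},
  ],
)

```text
clock: 3.8
position: [551.4, -60.4, 322.5]
ee_rot: [0.707, -0.031, -0.706, -0.029]
contact_force: [-0.6, 1.2, -0.3]
gripper_width: 85.4
```

Emit:
arm_command(
  rows=[
    {"dx": 0, "dy": 0.015, "dz": -0.01, "wx": 0, "wy": 0, "wz": 0, "gripper": -1},
    {"dx": 0, "dy": 0.02, "dz": -0.015, "wx": 0, "wy": 0, "wz": 0, "gripper": -1},
    {"dx": 0, "dy": 0.025, "dz": -0.02, "wx": 0, "wy": 0, "wz": 0, "gripper": -1},
    {"dx": 0, "dy": 0.025, "dz": -0.02, "wx": 0, "wy": 0, "wz": 0, "gripper": -1},
    {"dx": 0, "dy": 0.025, "dz": -0.02, "wx": 0, "wy": 0, "wz": 0, "gripper": -1},
    {"dx": 0, "dy": 0.025, "dz": -0.02, "wx": 0, "wy": 0, "wz": 0, "gripper": -1},
    {"dx": 0, "dy": 0.025, "dz": -0.02, "wx": 0, "wy": 0, "wz": 0, "gripper": -1},
    {"dx": 0, "dy": 0.025, "dz": -0.02, "wx": 0, "wy": 0, "wz": 0, "gripper": -1},
  ],
)

```text
clock: 4.6
position: [569.1, -86.6, 322.9]
ee_rot: [0.707, -0.03, -0.706, -0.029]
contact_force: [-0.2, 0.0, -0.3]
gripper_width: 85.8
```

```bash
python3 - <<'E'
from h import *
import pickle
goto((680,-58.6,250),85.5)
c=cam("wrist");save(c[0],"w2");pickle.dump(c,open("w2.pkl","wb"))
E
```

```text
t 4.6 pos [569.1 -86.6 322.9] jawyaw -94.8 tilt 0.12 joints [ 0.13  0.25  0.04  0.   -1.36  1.35] F [-0.2  0.  -0.3] w 85.8
shift m [ 0.073  -0.0373 -0.1081] rot deg [-0.34 -0.07 -0.09]
tool axes in world:
 [[ 0.   -0.08 -1.  ]
 [-0.   -1.    0.08]
 [-1.    0.   -0.  ]]
```

View pics/w2.png

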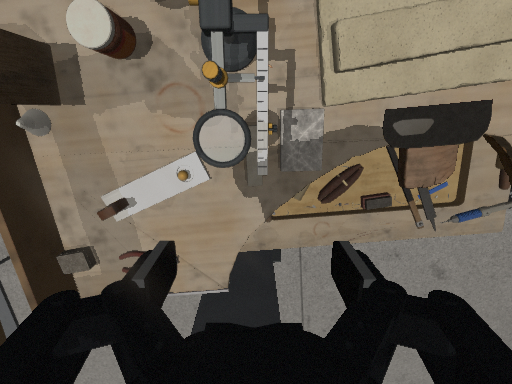

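```bash
python3 - <<'E'
from h import *
import pickle
c=pickle.load(open("w2.pkl","rb"))
save(c[0],"w2z",(185,10,295,185),4)
E
```

```text
(no output)
```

View pics/w2z.png

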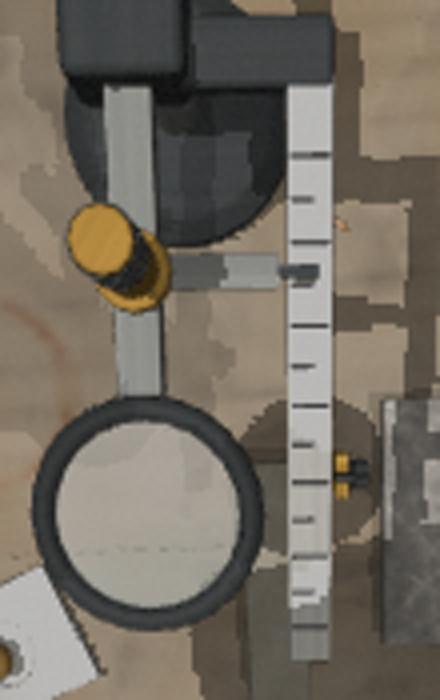

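```bash
python3 - <<'E'
from h import *
import pickle
D=pickle.load(open("d0.pkl","rb"));S=D["scene"][1:];T=D["top"][1:]
c=pickle.load(open("w2.pkl","rb"))[1:]
wz=lambda x,y:(185+x/4-.4,10+y/4-.4); sz=lambda x,y:(275+x/8-.45,160+y/8-.45); tz=lambda x,y:(290+x/7-.43,90+y/7-.43)
def go(n,*o):
    x=tri(o);print(n,np.round(x,1),[np.round(proj(x,*cc)-np.array(p),1) for p,cc in o])
go("rider brass",(wz(343,476),c),(sz(325,390),S))
go("rider dark",(wz(360,472),c),(sz(337,393),S))
go("rider tw",(wz(343,476),c),(tz(322,587),T))
go("knob",(wz(100,240),c),(sz(352,60),S),(tz(186,378),T))
go("lens",(wz(148,512),c),(sz(155,315),S),(tz(150,605),T))
go("lens sw",(wz(148,512),c),(sz(155,315),S))
go("tip",(wz(300,271),c),(sz(442,303),S))
go("tip t",(wz(300,271),c),(tz(298,432),T))
go("barend",(wz(310,660),c),(sz(150,415),S))
for p in [(311,85),(310,660)]: print(atz(wz(*p),168,c))
for a in [154,241,325,405,481,555]: print(a,np.round(atz(wz(310,a),168,c),1))
goto((560,-58.6,215),85.5)
E
```

```text
rider brass [ 623.  -110.2  166. ] [array([-1.1,  1.2]), array([0.9, 0.1])]
rider dark [ 623.4 -114.5  166.8] [array([-1.4,  1.5]), array([1.1, 0.1])]
rider tw [ 624.3 -111.4  170.5] [array([0.1, 0. ]), array([-0., -0.])]
knob [679.  -60.1 226.3] [array([-1.4,  0.6]), array([ 1., -0.]), array([-0.2,  0.5])]
lens [617.5 -55.3 165.9] [array([-1.5,  1.5]), array([1.4, 0.2]), array([-0.2,  0.2])]
lens sw [617.3 -55.  165.7] [array([-1.7,  1.7]), array([1.2, 0.3])]
tip [ 675.1 -102.5  172. ] [array([-1.1,  1.2]), array([0.7, 0. ])]
tip t [ 676.4 -103.8  169.2] [array([0., 0.]), array([-0., -0.])]
barend [573.  -97.3 169.3] [array([-1.1,  1.1]), array([0.8, 0.2])]
[ 718.48539793 -109.76125904  168.        ]
[573.82680167 -98.62516625 168.        ]
154 [ 703.3 -108.4  168. ]
241 [ 683.4 -106.9  168. ]
325 [ 663.3 -105.4  168. ]
405 [ 643.4 -103.9  168. ]
481 [ 623.7 -102.4  168. ]
555 [ 603.7 -100.9  168. ]
t 4.65 pos [569.1 -86.7 322.8] jawyaw -94.8 tilt 0.12 joints [ 0.13  0.25  0.04  0.   -1.36  1.35] F [-0.1 -0.2 -0.5] w 85.0
shift m [ 0.1077 -0.0274  0.0116] rot deg [-0.35 -0.07 -0.09]
tool axes in world:
 [[ 0.   -0.08 -1.  ]
 [-0.   -1.    0.08]
 [-1.    0.   -0.  ]]
```

```bash
python3 - <<'E'
from h import *
goto((679.3,-59.5,255),85.6)
E
```

```text
t 4.65 pos [569.1 -86.7 322.8] jawyaw -94.8 tilt 0.12 joints [ 0.13  0.25  0.04  0.   -1.36  1.35] F [-0.1 -0.2 -0.5] w 85.0
shift m [ 0.0679 -0.0365 -0.1074] rot deg [-0.45 -0.07 -0.09]
tool axes in world:
 [[ 0.   -0.08 -1.  ]
 [-0.   -1.    0.08]
 [-1.    0.   -0.  ]]
```

Emit:
arm_command(
  rows=[
    {"dx": 0.01, "dy": -0.01, "dz": -0.025, "wx": -0.45, "wy": 0, "wz": 0, "gripper": -1},
    {"dx": 0.02, "dy": -0.02, "dz": -0.055, "wx": -0.45, "wy": 0, "wz": 0, "gripper": -1},
    {"dx": 0.04, "dy": -0.03, "dz": -0.085, "wx": -0.45, "wy": 0, "wz": 0, "gripper": -1},
    {"dx": 0.06, "dy": -0.036, "dz": -0.107, "wx": -0.45, "wy": 0, "wz": 0, "gripper": -1},
    {"dx": 0.068, "dy": -0.0365, "dz": -0.1075, "wx": -0.45, "wy": 0, "wz": 0, "gripper": -1},
    {"dx": 0.068, "dy": -0.0365, "dz": -0.1075, "wx": -0.45, "wy": 0, "wz": 0, "gripper": -1},
    {"dx": 0.068, "dy": -0.0365, "dz": -0.1075, "wx": -0.45, "wy": 0, "wz": 0, "gripper": -1},
    {"dx": 0.068, "dy": -0.0365, "dz": -0.1075, "wx": -0.45, "wy": 0, "wz": 0, "gripper": -1},
  ],
)

```text
clock: 5.45
position: [679.3, -59.8, 257.0]
ee_rot: [0.708, -0.028, -0.705, -0.027]
contact_force: [-0.3, 0.6, -0.7]
gripper_width: 85.7
```

```bash
python3 - <<'E'
from h import *
import pickle
goto((679.3,-59.5,193),85.6)
c=cam("wrist");save(c[0],"w3",(100,150,412,384),2.5);pickle.dump(c,open("w3.pkl","wb"))
c=cam("scene");save(c[0],"s3",(230,90,400,230),4.5)
E
```

```text
t 5.45 pos [679.3 -59.8 257. ] jawyaw -94.4 tilt 0.25 joints [ 0.15  0.47  0.2   0.   -1.3   1.34] F [-0.3  0.6 -0.7] w 85.7
shift m [ 0.064  -0.0004  0.0003] rot deg [-0.   -0.23 -0.08]
tool axes in world:
 [[ 0.   -0.08 -1.  ]
 [-0.   -1.    0.08]
 [-1.    0.   -0.  ]]
```

View pics/w3.png

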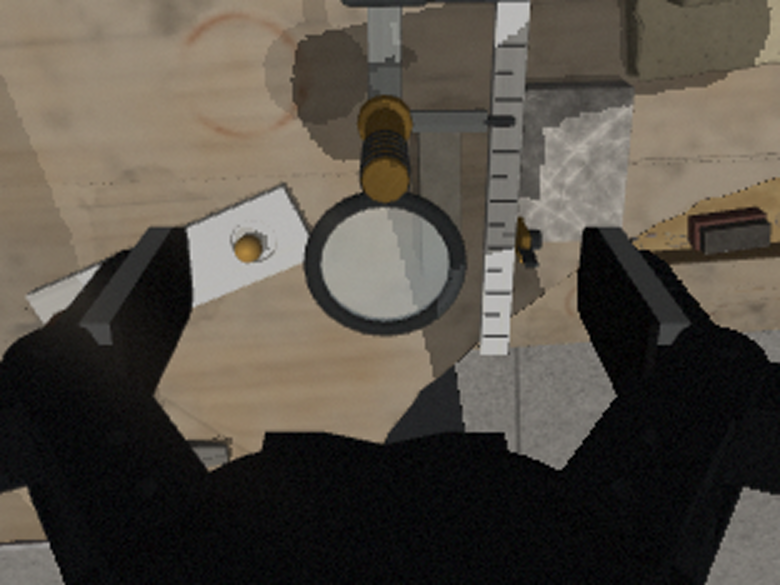

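View pics/s3.png

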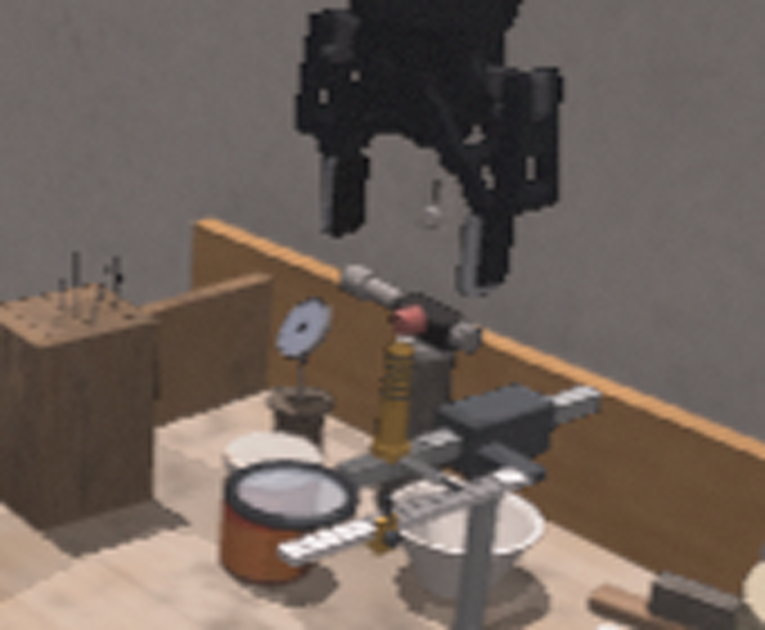

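Emit:
arm_command(
  rows=[
    {"dx": 0.015, "dy": 0, "dz": 0, "wx": 0, "wy": 0, "wz": 0, "gripper": -1},
    {"dx": 0.03, "dy": 0, "dz": 0, "wx": 0, "wy": 0, "wz": 0, "gripper": -1},
    {"dx": 0.045, "dy": 0, "dz": 0, "wx": 0, "wy": 0, "wz": 0, "gripper": -1},
    {"dx": 0.058, "dy": 0, "dz": 0, "wx": 0, "wy": 0, "wz": 0, "gripper": -1},
    {"dx": 0.063, "dy": 0, "dz": 0, "wx": 0, "wy": 0, "wz": 0, "gripper": -1},
    {"dx": 0.063, "dy": 0, "dz": 0, "wx": 0, "wy": 0, "wz": 0, "gripper": -1},
    {"dx": 0.063, "dy": 0, "dz": 0, "wx": 0, "wy": 0, "wz": 0, "gripper": -1},
    {"dx": 0.063, "dy": 0, "dz": 0, "wx": 0, "wy": 0, "wz": 0, "gripper": -1},
  ],
)

```text
clock: 6.35
position: [680.0, -59.8, 194.9]
ee_rot: [0.709, -0.028, -0.705, -0.027]
contact_force: [0.7, 0.1, -0.1]
gripper_width: 85.4
```

Emit:
arm_command(
  rows=[
    {"dx": 0, "dy": 0, "dz": 0, "wx": 0, "wy": 0, "wz": 0, "gripper": 1},
    {"dx": 0, "dy": 0, "dz": 0, "wx": 0, "wy": 0, "wz": 0, "gripper": 1},
    {"dx": 0, "dy": 0, "dz": 0, "wx": 0, "wy": 0, "wz": 0, "gripper": 1},
    {"dx": 0, "dy": 0, "dz": 0, "wx": 0, "wy": 0, "wz": 0, "gripper": 1},
    {"dx": 0, "dy": 0, "dz": 0, "wx": 0, "wy": 0, "wz": 0, "gripper": 1},
    {"dx": 0, "dy": 0, "dz": 0, "wx": 0, "wy": 0, "wz": 0, "gripper": 1},
    {"dx": 0, "dy": 0, "dz": 0, "wx": 0, "wy": 0, "wz": 0, "gripper": 1},
    {"dx": 0, "dy": 0, "dz": 0, "wx": 0, "wy": 0, "wz": 0, "gripper": 1},
  ],
)

```text
clock: 7.15
position: [680.0, -59.9, 195.0]
ee_rot: [0.709, -0.028, -0.705, -0.027]
contact_force: [0.1, -1.6, 1.8]
gripper_width: 12.1
```

```bash
python3 - <<'E'
from h import *
goto((679.3,-59.5,193),85.6)
c=cam("scene");save(c[0],"s4",(230,90,400,230),4.5)
E
```

```text
t 7.15 pos [680.  -59.9 195. ] jawyaw -94.4 tilt 0.34 joints [ 0.15  0.5   0.11  0.   -1.17  1.34] F [ 0.1 -1.6  1.8] w 12.1
shift m [ 0.002  -0.0004  0.0008] rot deg [-0.   -0.33 -0.07]
tool axes in world:
 [[ 0.01 -0.08 -1.  ]
 [-0.   -1.    0.08]
 [-1.    0.   -0.01]]
```

View pics/s4.png

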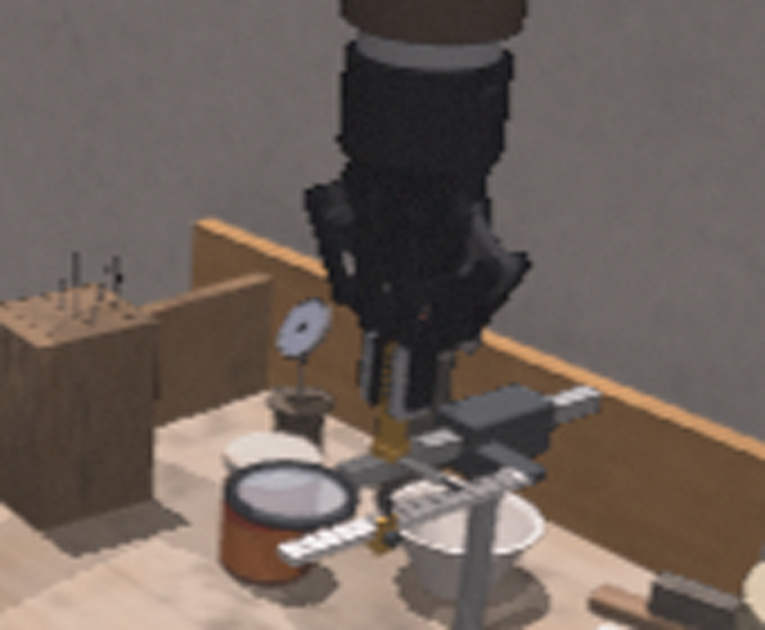

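Emit:
arm_command(
  rows=[
    {"dx": 0, "dy": 0, "dz": 0.008, "wx": 0, "wy": 0, "wz": 0, "gripper": 1},
    {"dx": 0, "dy": 0, "dz": 0.018, "wx": 0, "wy": 0, "wz": 0, "gripper": 1},
    {"dx": 0, "dy": 0, "dz": 0.028, "wx": 0, "wy": 0, "wz": 0, "gripper": 1},
    {"dx": 0, "dy": 0, "dz": 0.038, "wx": 0, "wy": 0, "wz": 0, "gripper": 1},
    {"dx": 0, "dy": 0, "dz": 0.046, "wx": 0, "wy": 0, "wz": 0, "gripper": 1},
    {"dx": 0, "dy": 0, "dz": 0.051, "wx": 0, "wy": 0, "wz": 0, "gripper": 1},
    {"dx": 0, "dy": 0, "dz": 0.051, "wx": 0, "wy": 0, "wz": 0, "gripper": 1},
    {"dx": 0, "dy": 0, "dz": 0.051, "wx": 0, "wy": 0, "wz": 0, "gripper": 1},
  ],
)

```text
clock: 8.0
position: [629.8, -56.1, 195.0]
ee_rot: [0.709, -0.028, -0.704, -0.027]
contact_force: [2.5, -2.0, -0.4]
gripper_width: 12.0
```

```bash
python3 - <<'E'
from h import *
import pickle
goto((679.3,-59.5,193),85.6)
c=cam("wrist");save(c[0],"w5",(100,150,412,384),2.5);pickle.dump(c,open("w5.pkl","wb"))
c=cam("top");save(c[0],"t5",(290,90,345,195),5.5);pickle.dump(c,open("t5.pkl","wb"))
c=cam("scene");save(c[0],"s5",(260,130,370,240),5.2);pickle.dump(c,open("s5.pkl","wb"))
E
```

```text
t 8.0 pos [629.8 -56.1 195. ] jawyaw -94.4 tilt 0.44 joints [ 0.17  0.42 -0.03  0.   -1.11  1.32] F [ 2.5 -2.  -0.4] w 12.0
shift m [ 0.0024 -0.0004 -0.0496] rot deg [ 0.   -0.43 -0.08]
tool axes in world:
 [[ 0.01 -0.08 -1.  ]
 [-0.   -1.    0.08]
 [-1.    0.   -0.01]]
```

View pics/w5.png

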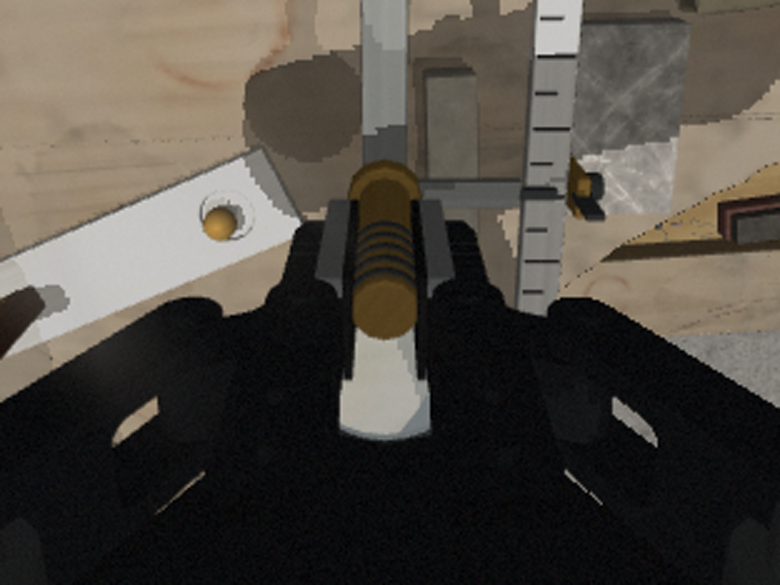

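View pics/t5.png

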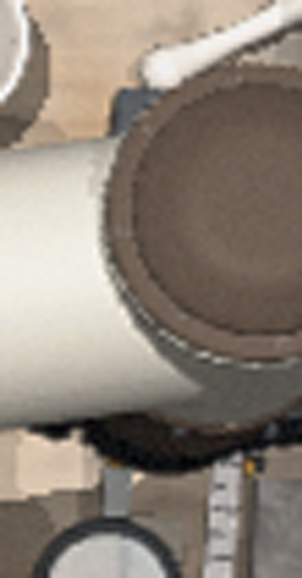

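View pics/s5.png

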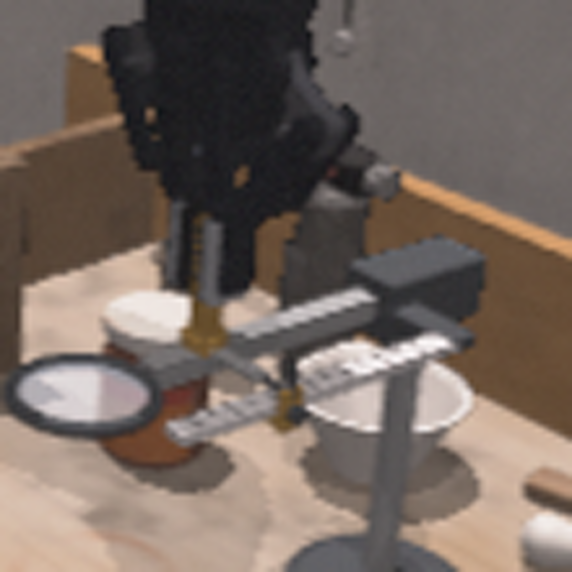

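```bash
python3 - <<'E'
from h import *
import pickle
c=pickle.load(open("w5.pkl","rb"))[1:]
w=lambda x,y:(100+x/2.5-.3,150+y/2.5-.3)
u=np.array([np.cos(np.radians(-4.4)),np.sin(np.radians(-4.4)),0])
for n,p,z in [("tip",(541,191),169),("r1",(575,157),168),("r2",(576,213),168),("r3",(575,157),172),("r4",(576,213),172),("tick128",(550,128),168),("tick261",(541,261),168)]:
    x=atz(w(*p),z,c); print(n,np.round(x,1),round(x@u,1))
c=pickle.load(open("w5.pkl","rb"));save(c[0],"w5z",(260,180,360,270),7)
E
```

```text
tip [ 625.6 -100.6  169. ] 631.5
r1 [ 634.5 -110.2  168. ] 641.1
r2 [ 617.7 -110.6  168. ] 624.3
r3 [ 636.1 -109.1  172. ] 642.6
r4 [ 619.7 -109.5  172. ] 626.3
tick128 [ 643.4 -103.4  168. ] 649.4
tick261 [ 603.3 -100.6  168. ] 609.3
```

View pics/w5z.png

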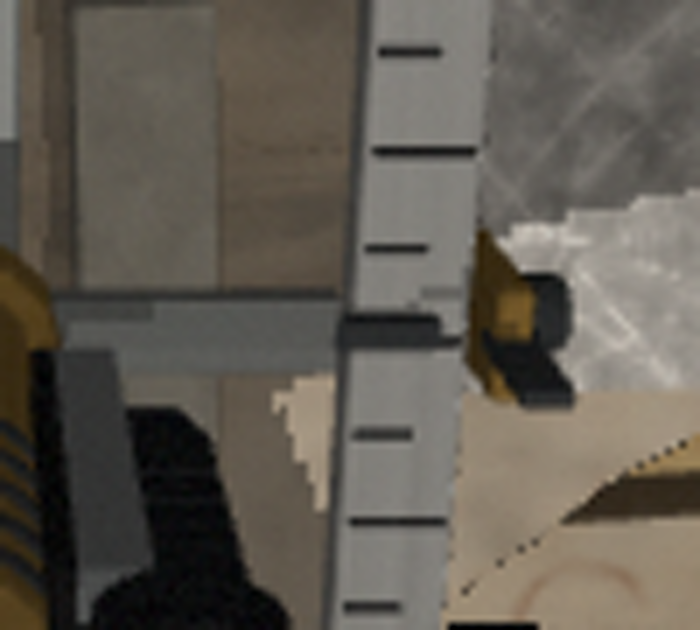

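Emit:
arm_command(
  rows=[
    {"dx": 0, "dy": 0, "dz": 0.001, "wx": 0, "wy": 0, "wz": 0, "gripper": 1},
    {"dx": 0, "dy": 0, "dz": 0.001, "wx": 0, "wy": 0, "wz": 0, "gripper": -1},
    {"dx": 0, "dy": 0, "dz": 0.001, "wx": 0, "wy": 0, "wz": 0, "gripper": -1},
    {"dx": 0, "dy": 0, "dz": 0.001, "wx": 0, "wy": 0, "wz": 0, "gripper": -1},
    {"dx": 0, "dy": 0, "dz": 0.001, "wx": 0, "wy": 0, "wz": 0, "gripper": -1},
    {"dx": 0, "dy": 0, "dz": 0.001, "wx": 0, "wy": 0, "wz": 0, "gripper": -1},
    {"dx": 0, "dy": 0, "dz": 0.001, "wx": 0, "wy": 0, "wz": 0, "gripper": -1},
    {"dx": 0, "dy": 0, "dz": 0.001, "wx": 0, "wy": 0, "wz": 0, "gripper": -1},
  ],
)

```text
clock: 8.95
position: [628.7, -56.0, 195.0]
ee_rot: [0.709, -0.028, -0.704, -0.027]
contact_force: [-0.2, 1.3, 0.9]
gripper_width: 85.6
```

Emit:
arm_command(
  rows=[
    {"dx": -0.015, "dy": 0, "dz": 0, "wx": 0, "wy": 0, "wz": 0, "gripper": -1},
    {"dx": -0.035, "dy": 0, "dz": 0, "wx": 0, "wy": 0, "wz": 0, "gripper": -1},
    {"dx": -0.06, "dy": 0, "dz": 0, "wx": 0, "wy": 0, "wz": 0, "gripper": -1},
    {"dx": -0.085, "dy": 0, "dz": 0.01, "wx": 0, "wy": 0, "wz": 0, "gripper": -1},
    {"dx": -0.105, "dy": 0, "dz": 0.03, "wx": 0, "wy": 0, "wz": 0, "gripper": -1},
    {"dx": -0.125, "dy": 0, "dz": 0.05, "wx": 0, "wy": 0, "wz": 0, "gripper": -1},
    {"dx": -0.13, "dy": 0, "dz": 0.06, "wx": 0, "wy": 0, "wz": 0, "gripper": -1},
    {"dx": -0.13, "dy": 0, "dz": 0.06, "wx": 0, "wy": 0, "wz": 0, "gripper": -1},
  ],
)

```text
clock: 9.75
position: [567.4, -51.1, 325.9]
ee_rot: [0.71, -0.027, -0.703, -0.027]
contact_force: [-0.3, 1.3, -0.7]
gripper_width: 85.4
```

```bash
python3 - <<'E'
from h import *
import pickle
goto((504,163.8,110),19)
c=cam("wrist");save(c[0],"w6",None,1.5);save(c[0],"w6z",(185,50,295,215),3.6);pickle.dump(c,open("w6.pkl","wb"))
E
```

```text
t 9.75 pos [567.4 -51.1 325.9] jawyaw -94.4 tilt 0.55 joints [ 0.2   0.23  0.03  0.   -1.35  1.3 ] F [-0.3  1.3 -0.7] w 85.4
shift m [ 0.2151 -0.2095  0.0817] rot deg [66.62 -0.5   0.3 ]
tool axes in world:
 [[ 0.01 -0.08 -1.  ]
 [-0.   -1.    0.08]
 [-1.    0.   -0.01]]
```

View pics/w6.png

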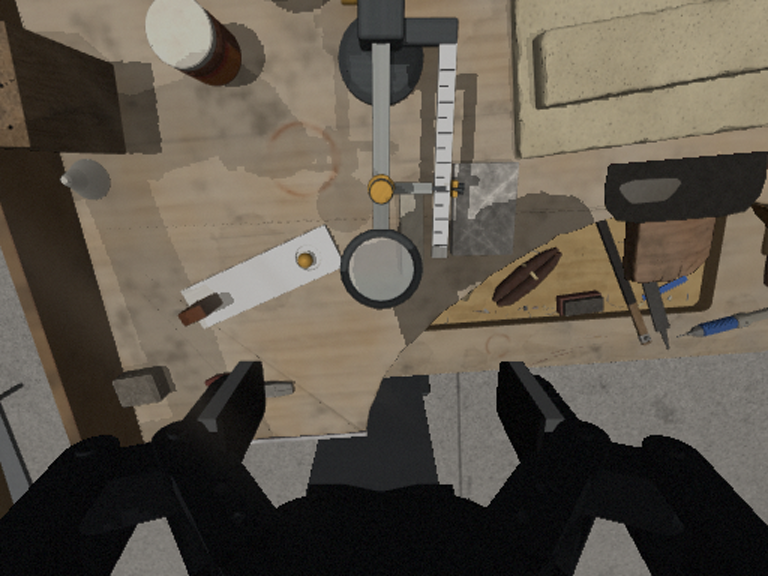

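View pics/w6z.png

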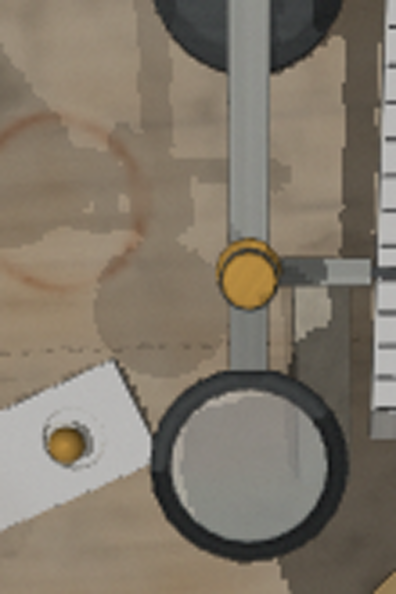

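```bash
python3 - <<'E'
from h import *
import pickle
c6=pickle.load(open("w6.pkl","rb"))
save(c6[0],"w6t",(110,140,235,225),6.2)
c=cam("top");pickle.dump(c,open("t6.pkl","wb"));save(c[0],"t6",(160,70,380,300),2.6)
save(c[0],"t6t",(200,190,300,250),7.5)
s=cam("scene");pickle.dump(s,open("s6.pkl","wb"));save(s[0],"s6",(170,130,370,280),3.9)
E
```

```text
(no output)
```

View pics/w6t.png

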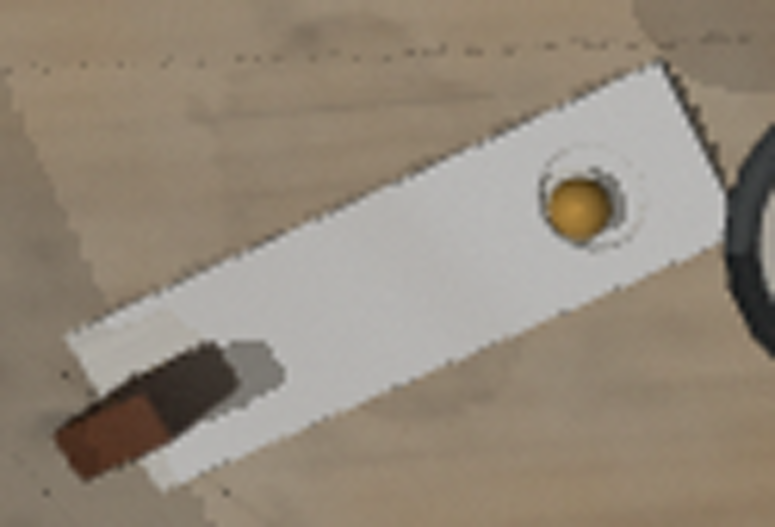

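View pics/t6.png

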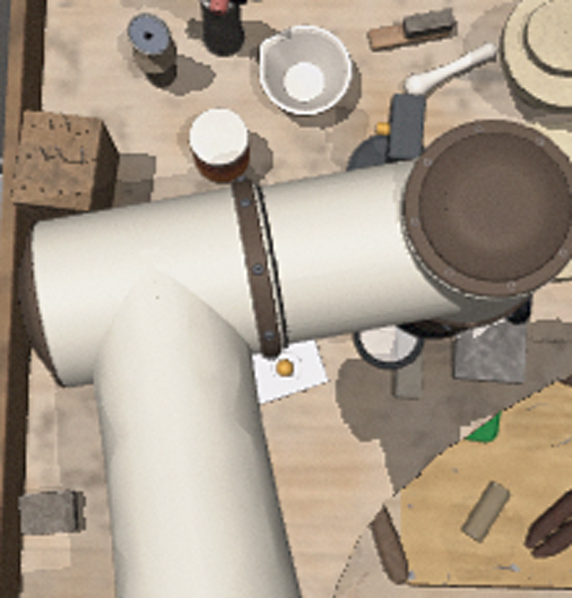

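View pics/t6t.png

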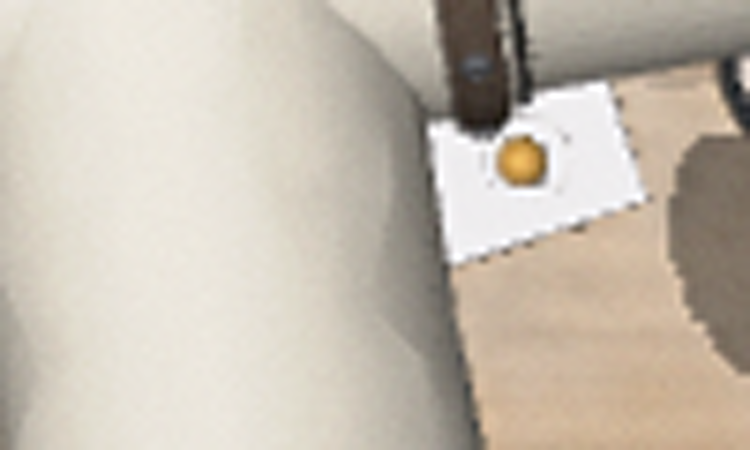

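View pics/s6.png

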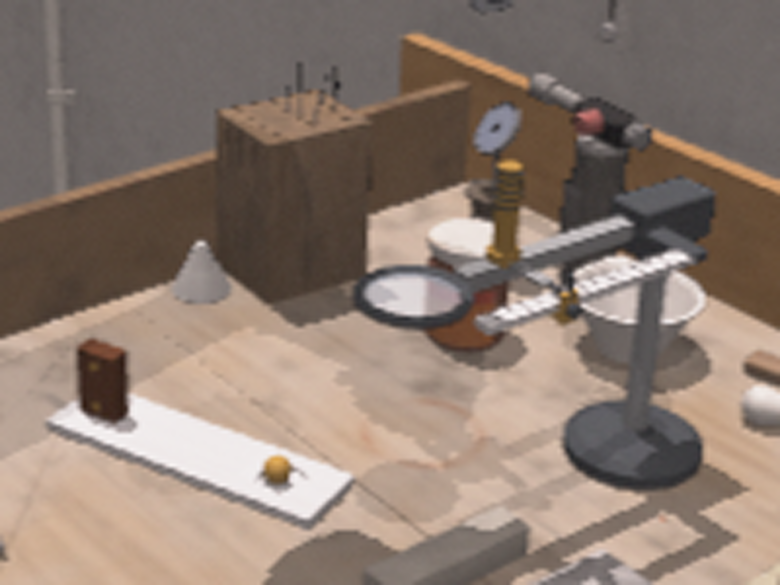

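```bash
python3 - <<'E'
from h import *
import pickle
c=pickle.load(open("w6.pkl","rb"))[1:];S=pickle.load(open("s6.pkl","rb"))[1:];T=pickle.load(open("t6.pkl","rb"))[1:]
D=pickle.load(open("d0.pkl","rb"))
w=lambda x,y:(110+x/6.2-.4,140+y/6.2-.4); ss=lambda x,y:(170+x/3.9-.4,130+y/3.9-.4); w1=lambda x,y:(x/1.5-.2,y/1.5-.2)
tt=lambda x,y:(200+x/7.5-.4,190+y/7.5-.4); t0=lambda x,y:(160+x/2.6-.3,70+y/2.6-.3)
def go(n,*o):
    x=tri(o);print(n,np.round(x,1),[np.round(proj(x,*cc)-np.array(p),1) for p,cc in o])
wz=lambda x,y:(185+x/3.6-.4,50+y/3.6-.4)
go("lens",(wz(250,465),c),(ss(413,294),S))
print("lens w z165",atz(wz(250,465),165,c))
go("knob",(wz(249,280),c),(ss(510,166),S))
go("bead",(w(580,208),c),(ss(277,466),S),(tt(521,160),T))
go("griptop",(w(111,437),c),(ss(103,350),S),(t0(156,405),T))
print("grip w z55",atz(w(111,437),55,c))
print("pocket w",atz(w(590,195),6,c), "top",atz(tt(527,163),6,T))
for p in [(66,335),(165,492),(658,62),(722,238)]: print(np.round(atz(w(*p),7,c),1))
print("top corners",[np.round(atz(t0(*p),7,T),1) for p in [(131,392),(149,442),(314,333),(327,380)]])
print([np.round(atz(t0(*p),10,T),0) for p in [(130,515),(130,553),(241,536)]])
E
```

```text
lens [566.7 -51.8 166. ] [array([-1.2,  1.3]), array([1. , 0.2])]
lens w z165 [567.91159299 -53.359046   165.        ]
knob [627.9 -56.3 226. ] [array([-1.4,  1.6]), array([0.9, 0.1])]
bead [548.1  38.4  15.2] [array([-1. ,  0.6]), array([1.1, 0.2]), array([-0.1,  0.4])]
griptop [504.5 163.   53.4] [array([-0.5, -0.2]), array([0.7, 0. ]), array([-0.2,  0.7])]
grip w z55 [504.73924456 161.36805909  55.        ]
pocket w [550.79715401  35.19523131   6.        ] top [548.84489086  36.11082521   6.        ]
[521.3 193.2   7. ]
[470.4 174.3   7. ]
[587.   11.2   7. ]
[535.6  -1.2   7. ]
top corners [array([521.7, 193. ,   7. ]), array([471.7, 173.2,   7. ]), array([585.2,   8.7,   7. ]), array([537.6,  -5.1,   7. ])]
[array([399., 189.,  10.]), array([362., 188.,  10.]), array([381.,  78.,  10.])]
```

Emit:
arm_command(
  rows=[
    {"dx": 0, "dy": -0.025, "dz": 0.01, "wx": 8, "wy": 0, "wz": 0, "gripper": -1},
    {"dx": 0, "dy": -0.055, "dz": 0.02, "wx": 16, "wy": -0.5, "wz": 0.3, "gripper": -1},
    {"dx": 0.02, "dy": -0.085, "dz": 0.03, "wx": 24, "wy": -0.5, "wz": 0.3, "gripper": -1},
    {"dx": 0.04, "dy": -0.115, "dz": 0.045, "wx": 32, "wy": -0.5, "wz": 0.3, "gripper": -1},
    {"dx": 0.065, "dy": -0.145, "dz": 0.055, "wx": 40, "wy": -0.5, "wz": 0.3, "gripper": -1},
    {"dx": 0.09, "dy": -0.175, "dz": 0.065, "wx": 48, "wy": -0.5, "wz": 0.3, "gripper": -1},
    {"dx": 0.115, "dy": -0.2, "dz": 0.075, "wx": 56, "wy": -0.5, "wz": 0.3, "gripper": -1},
    {"dx": 0.125, "dy": -0.208, "dz": 0.081, "wx": 64, "wy": -0.5, "wz": 0.3, "gripper": -1},
  ],
)

```text
clock: 10.7
position: [502.1, 163.6, 193.0]
ee_rot: [-0.582, 0.402, 0.586, 0.395]
contact_force: [1.4, -0.4, -0.1]
gripper_width: 85.5
```

```bash
python3 - <<'E'
from h import *
goto((505,162.2,90),19.7)
E
```

```text
t 10.7 pos [502.1 163.6 193. ] jawyaw -158.6 tilt 0.7 joints [ 0.62  0.26 -0.28 -0.   -1.05 -0.25] F [ 1.4 -0.4 -0.1] w 85.5
shift m [ 0.103  -0.0034 -0.0023] rot deg [ 1.66 -0.   -0.7 ]
tool axes in world:
 [[-0.01 -0.93 -0.36]
 [-0.   -0.36  0.93]
 [-1.    0.01  0.  ]]
```

Emit:
arm_command(
  rows=[
    {"dx": 0.015, "dy": -0.001, "dz": -0.001, "wx": 1.6, "wy": 0, "wz": -0.7, "gripper": -1},
    {"dx": 0.035, "dy": -0.002, "dz": -0.002, "wx": 1.6, "wy": 0, "wz": -0.7, "gripper": -1},
    {"dx": 0.06, "dy": -0.003, "dz": -0.002, "wx": 1.6, "wy": 0, "wz": -0.7, "gripper": -1},
    {"dx": 0.08, "dy": -0.0035, "dz": -0.002, "wx": 1.6, "wy": 0, "wz": -0.7, "gripper": -1},
    {"dx": 0.095, "dy": -0.0035, "dz": -0.002, "wx": 1.6, "wy": 0, "wz": -0.7, "gripper": -1},
    {"dx": 0.1, "dy": -0.0035, "dz": -0.002, "wx": 1.6, "wy": 0, "wz": -0.7, "gripper": -1},
    {"dx": 0.1, "dy": -0.0035, "dz": -0.002, "wx": 1.6, "wy": 0, "wz": -0.7, "gripper": -1},
    {"dx": 0.1, "dy": -0.0035, "dz": -0.002, "wx": 1.6, "wy": 0, "wz": -0.7, "gripper": -1},
  ],
)

```text
clock: 11.5
position: [505.5, 162.8, 93.1]
ee_rot: [0.579, -0.407, -0.578, -0.407]
contact_force: [0.0, 0.2, 0.2]
gripper_width: 85.2
```

```bash
python3 - <<'E'
from h import *
import pickle
goto((505,162.2,22),19.7)
c=cam("wrist");save(c[0],"w7",None,1.5);pickle.dump(c,open("w7.pkl","wb"))
E
```

```text
t 11.5 pos [505.5 162.8  93.1] jawyaw -160.2 tilt 0.02 joints [ 0.62  0.37 -0.4   0.   -0.79 -0.27] F [0.  0.2 0.2] w 85.2
shift m [ 0.0711  0.0007 -0.0004] rot deg [ 0.07 -0.01  0.02]
tool axes in world:
 [[ 0.   -0.94 -0.34]
 [-0.   -0.34  0.94]
 [-1.   -0.   -0.  ]]
```

View pics/w7.png

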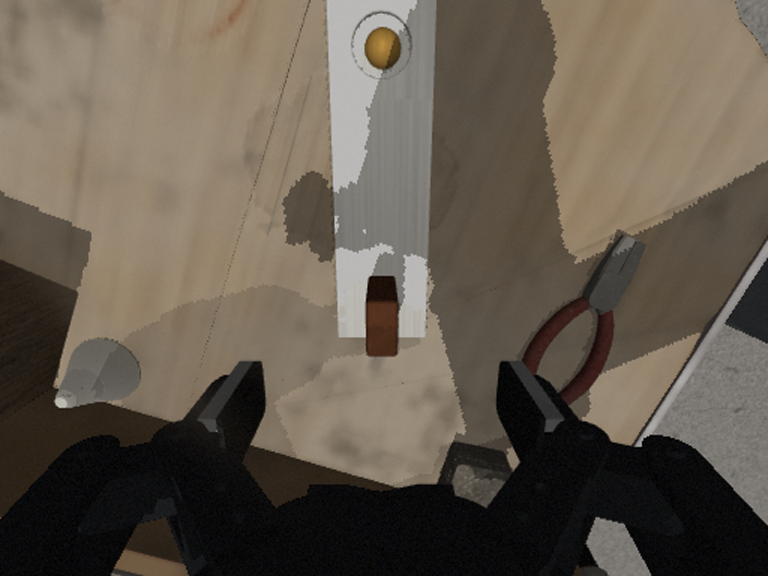

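```bash
python3 - <<'E'
from h import *
import pickle
c=pickle.load(open("w7.pkl","rb"))[1:]
v=np.array([np.cos(np.radians(-70.3)),np.sin(np.radians(-70.3)),0])
for d in(-15,0,15): print(proj(np.array([504.6,162.7,55])+d*v,*c)*1.5)
print(proj(np.array([505,162.2,55])+135*v-[0,0,48],*c)*1.5)
E
```

```text
[379.57747447 358.63985013]
[379.59424304 330.90324625]
[379.61178909 301.88062054]
[379.58877597  44.66913929]
```

Emit:
arm_command(
  rows=[
    {"dx": 0.012, "dy": 0, "dz": 0, "wx": 0, "wy": 0, "wz": 0, "gripper": -1},
    {"dx": 0.026, "dy": 0, "dz": 0, "wx": 0, "wy": 0, "wz": 0, "gripper": -1},
    {"dx": 0.04, "dy": 0, "dz": 0, "wx": 0, "wy": 0, "wz": 0, "gripper": -1},
    {"dx": 0.054, "dy": 0, "dz": 0, "wx": 0, "wy": 0, "wz": 0, "gripper": -1},
    {"dx": 0.065, "dy": 0, "dz": 0, "wx": 0, "wy": 0, "wz": 0, "gripper": -1},
    {"dx": 0.071, "dy": 0, "dz": 0, "wx": 0, "wy": 0, "wz": 0, "gripper": -1},
    {"dx": 0.071, "dy": 0, "dz": 0, "wx": 0, "wy": 0, "wz": 0, "gripper": -1},
    {"dx": 0.071, "dy": 0, "dz": 0, "wx": 0, "wy": 0, "wz": 0, "gripper": -1},
  ],
)

```text
clock: 12.35
position: [506.0, 163.1, 22.8]
ee_rot: [0.579, -0.406, -0.578, -0.407]
contact_force: [0.1, 0.1, -0.8]
gripper_width: 85.2
```

```bash
python3 - <<'E'
from h import *
import pickle
goto((505,162.2,22),19.7)
c=cam("wrist");save(c[0],"w8",None,1.5);pickle.dump(c,open("w8.pkl","wb"))
c=cam("scene");save(c[0],"s8",(130,140,300,290),4)
E
```

```text
t 12.35 pos [506.  163.1  22.8] jawyaw -160.2 tilt 0.11 joints [ 0.62  0.48 -0.47  0.   -0.62 -0.27] F [ 0.1  0.1 -0.8] w 85.2
shift m [ 0.0008  0.0013 -0.0005] rot deg [0.08 0.01 0.11]
tool axes in world:
 [[ 0.   -0.94 -0.34]
 [ 0.   -0.34  0.94]
 [-1.   -0.    0.  ]]
```

View pics/w8.png

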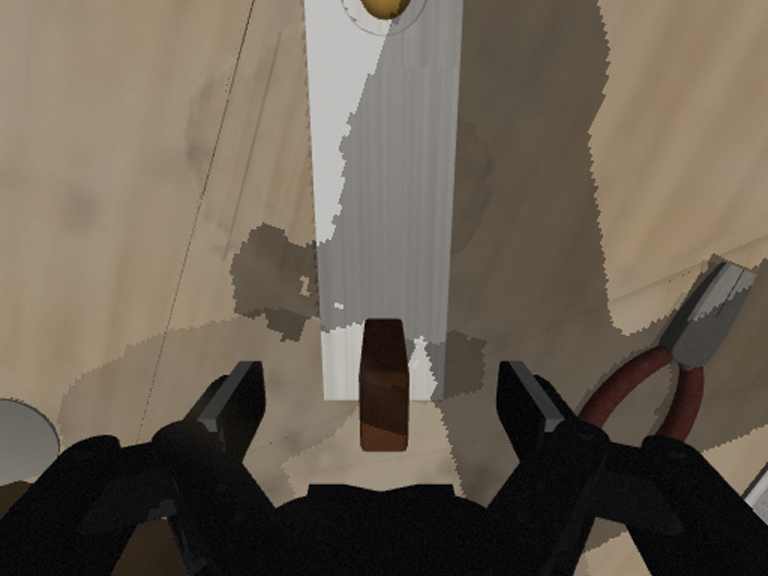

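View pics/s8.png

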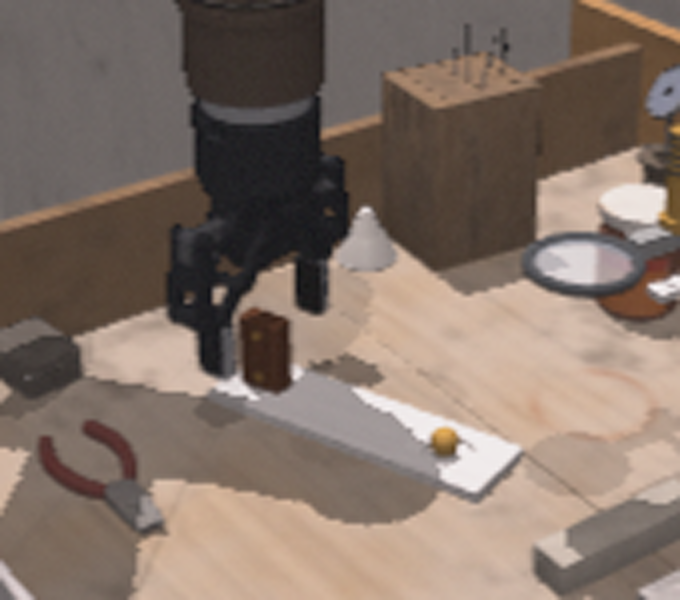

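Emit:
arm_command(
  rows=[
    {"dx": 0, "dy": 0.0005, "dz": 0, "wx": 0, "wy": 0, "wz": 0, "gripper": 1},
    {"dx": 0, "dy": 0.0005, "dz": 0, "wx": 0, "wy": 0, "wz": 0, "gripper": 1},
    {"dx": 0, "dy": 0.0005, "dz": 0, "wx": 0, "wy": 0, "wz": 0, "gripper": 1},
    {"dx": 0, "dy": 0.0005, "dz": 0, "wx": 0, "wy": 0, "wz": 0, "gripper": 1},
    {"dx": 0, "dy": 0.0005, "dz": 0, "wx": 0, "wy": 0, "wz": 0, "gripper": 1},
    {"dx": 0, "dy": 0.0005, "dz": 0, "wx": 0, "wy": 0, "wz": 0, "gripper": 1},
    {"dx": 0, "dy": 0.0005, "dz": 0, "wx": 0, "wy": 0, "wz": 0, "gripper": 1},
    {"dx": 0, "dy": 0.0005, "dz": 0, "wx": 0, "wy": 0, "wz": 0, "gripper": 1},
  ],
)

```text
clock: 13.25
position: [505.9, 163.2, 23.4]
ee_rot: [0.579, -0.406, -0.578, -0.408]
contact_force: [-0.7, 0.6, 1.8]
gripper_width: 14.8
```

```bash
python3 - <<'E'
from h import *
goto((505,162.2,111),19.7)
c=cam("wrist");save(c[0],"w9",None,1.5)
E
```

```text
t 13.25 pos [505.9 163.2  23.4] jawyaw -160.2 tilt 0.19 joints [ 0.62  0.48 -0.47  0.   -0.62 -0.27] F [-0.7  0.6  1.8] w 14.8
shift m [-0.0876  0.0009 -0.0006] rot deg [0.09 0.03 0.19]
tool axes in world:
 [[ 0.   -0.94 -0.34]
 [ 0.   -0.34  0.94]
 [-1.   -0.    0.  ]]
```

View pics/w9.png

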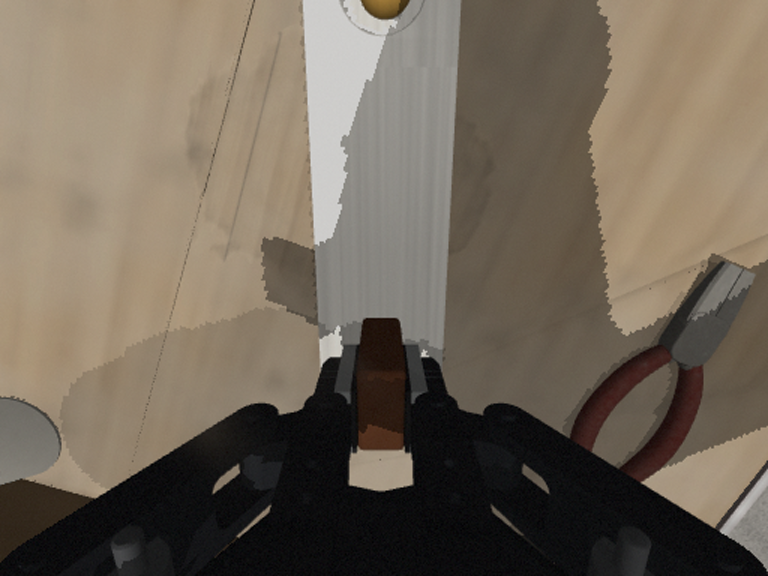

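Gripped and centred. Lift gently, first 30 mm.

Emit:
arm_command(
  rows=[
    {"dx": -0.002, "dy": 0, "dz": 0, "wx": 0, "wy": 0, "wz": 0, "gripper": 1},
    {"dx": -0.005, "dy": 0, "dz": 0, "wx": 0, "wy": 0, "wz": 0, "gripper": 1},
    {"dx": -0.01, "dy": 0, "dz": 0, "wx": 0, "wy": 0, "wz": 0, "gripper": 1},
    {"dx": -0.016, "dy": 0, "dz": 0, "wx": 0, "wy": 0, "wz": 0, "gripper": 1},
    {"dx": -0.022, "dy": 0, "dz": 0, "wx": 0, "wy": 0, "wz": 0, "gripper": 1},
    {"dx": -0.026, "dy": 0, "dz": 0, "wx": 0, "wy": 0, "wz": 0, "gripper": 1},
    {"dx": -0.029, "dy": 0, "dz": 0, "wx": 0, "wy": 0, "wz": 0, "gripper": 1},
    {"dx": -0.03, "dy": 0, "dz": 0, "wx": 0, "wy": 0, "wz": 0, "gripper": 1},
  ],
)

```text
clock: 14.1
position: [506.0, 163.3, 53.9]
ee_rot: [0.579, -0.405, -0.578, -0.408]
contact_force: [0.1, -0.3, -1.2]
gripper_width: 14.7
```

```bash
python3 - <<'E'
from h import *
goto((505,162.2,111),19.7)
c=cam("scene");save(c[0],"s10",(130,140,300,290),4)
c=cam("wrist");save(c[0],"w10",None,1.5)
E
```

```text
t 14.1 pos [506.  163.3  53.9] jawyaw -160.2 tilt 0.24 joints [ 0.62  0.43 -0.44  0.   -0.69 -0.27] F [ 0.1 -0.3 -1.2] w 14.7
shift m [-0.0571  0.0011 -0.0006] rot deg [0.09 0.04 0.24]
tool axes in world:
 [[ 0.   -0.94 -0.34]
 [ 0.   -0.34  0.94]
 [-1.   -0.    0.  ]]
```

View pics/s10.png

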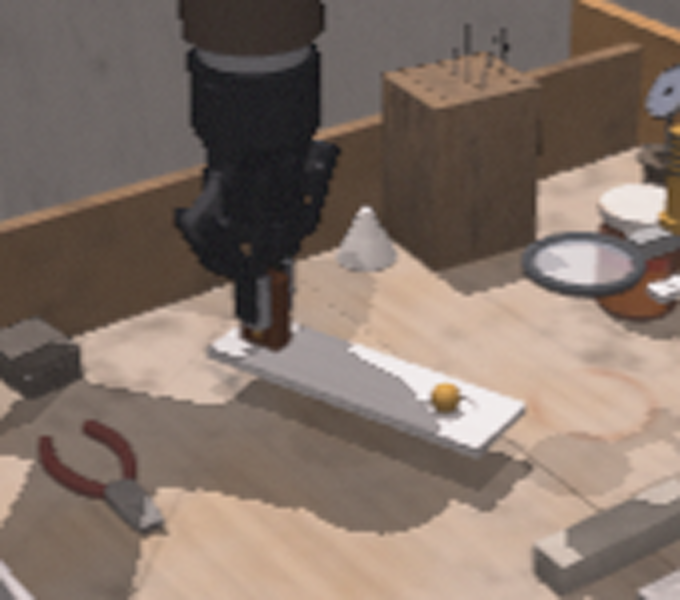

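View pics/w10.png

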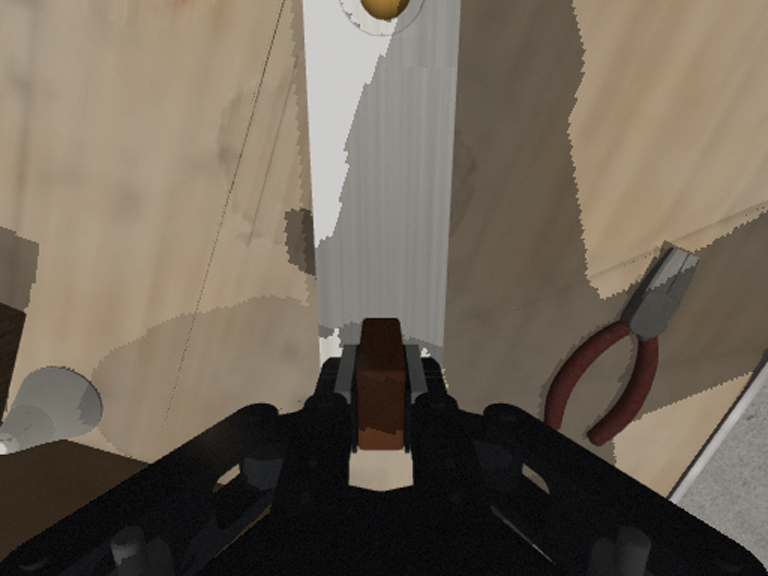

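Emit:
arm_command(
  rows=[
    {"dx": -0.004, "dy": 0, "dz": 0, "wx": 0, "wy": 0, "wz": 0, "gripper": 1},
    {"dx": -0.012, "dy": 0, "dz": 0, "wx": 0, "wy": 0, "wz": 0, "gripper": 1},
    {"dx": -0.024, "dy": 0, "dz": 0, "wx": 0, "wy": 0, "wz": 0, "gripper": 1},
    {"dx": -0.038, "dy": 0, "dz": 0, "wx": 0, "wy": 0, "wz": 0, "gripper": 1},
    {"dx": -0.052, "dy": 0, "dz": 0, "wx": 0, "wy": 0, "wz": 0, "gripper": 1},
    {"dx": -0.065, "dy": 0, "dz": 0, "wx": 0, "wy": 0, "wz": 0, "gripper": 1},
    {"dx": -0.074, "dy": 0, "dz": 0, "wx": 0, "wy": 0, "wz": 0, "gripper": 1},
    {"dx": -0.078, "dy": 0, "dz": 0, "wx": 0, "wy": 0, "wz": 0, "gripper": 1},
  ],
)

```text
clock: 15.0
position: [506.1, 163.4, 133.1]
ee_rot: [0.579, -0.405, -0.578, -0.409]
contact_force: [-0.4, -0.7, -1.8]
gripper_width: 15.2
```

```bash
python3 - <<'E'
from h import *
goto((523.2,75.1,134.4),19.7)
c=cam("scene");save(c[0],"s11",(150,110,350,260),3.9)
E
```

```text
t 15.0 pos [506.1 163.4 133.1] jawyaw -160.2 tilt 0.36 joints [ 0.62  0.32 -0.36  0.   -0.88 -0.27] F [-0.4 -0.7 -1.8] w 15.2
shift m [-0.0015  0.0138 -0.0888] rot deg [0.09 0.07 0.35]
tool axes in world:
 [[ 0.01 -0.94 -0.34]
 [ 0.   -0.34  0.94]
 [-1.   -0.01  0.  ]]
```

View pics/s11.png

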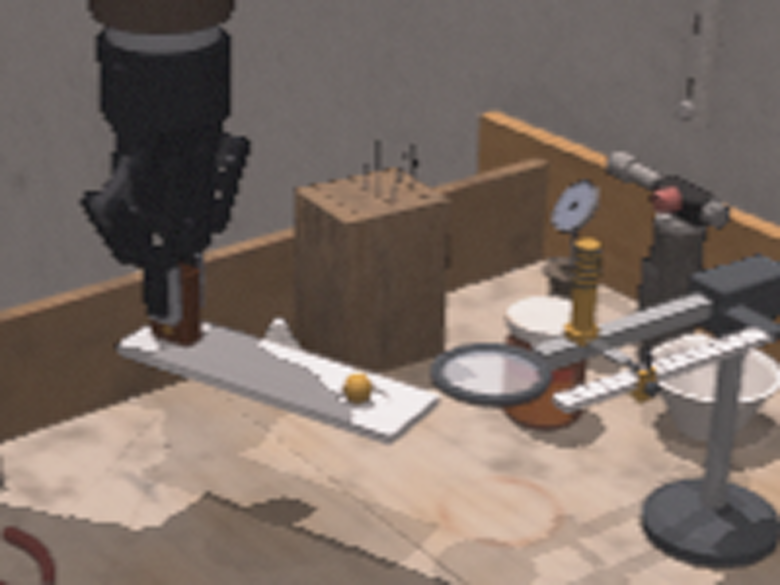

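Emit:
arm_command(
  rows=[
    {"dx": 0, "dy": 0.0003, "dz": -0.002, "wx": 0, "wy": 0, "wz": 0.1, "gripper": 1},
    {"dx": 0, "dy": 0.001, "dz": -0.006, "wx": 0, "wy": 0, "wz": 0.2, "gripper": 1},
    {"dx": 0, "dy": 0.002, "dz": -0.013, "wx": 0, "wy": 0, "wz": 0.3, "gripper": 1},
    {"dx": 0, "dy": 0.0035, "dz": -0.022, "wx": 0, "wy": 0, "wz": 0.3, "gripper": 1},
    {"dx": 0, "dy": 0.005, "dz": -0.032, "wx": 0, "wy": 0, "wz": 0.3, "gripper": 1},
    {"dx": 0, "dy": 0.0065, "dz": -0.041, "wx": 0, "wy": 0, "wz": 0.3, "gripper": 1},
    {"dx": 0, "dy": 0.0075, "dz": -0.047, "wx": 0, "wy": 0, "wz": 0.3, "gripper": 1},
    {"dx": 0, "dy": 0.008, "dz": -0.05, "wx": 0, "wy": 0, "wz": 0.3, "gripper": 1},
  ],
)

```text
clock: 15.85
position: [515.6, 112.7, 133.0]
ee_rot: [-0.578, 0.406, 0.578, 0.407]
contact_force: [-0.3, 0.4, -1.6]
gripper_width: 15.8
```

```bash
python3 - <<'E'
from h import *
goto((523.2,75.1,134.4),19.7)
E
```

```text
t 15.85 pos [515.6 112.7 133. ] jawyaw -160.3 tilt 0.07 joints [ 0.52  0.32 -0.37 -0.   -0.89 -0.18] F [-0.3  0.4 -1.6] w 15.8
shift m [-0.0015  0.0056 -0.038 ] rot deg [0.04 0.06 0.04]
tool axes in world:
 [[ 0.   -0.94 -0.34]
 [ 0.   -0.34  0.94]
 [-1.   -0.    0.  ]]
```

Emit:
arm_command(
  rows=[
    {"dx": 0, "dy": 0.0003, "dz": -0.002, "wx": 0, "wy": 0, "wz": 0, "gripper": 1},
    {"dx": 0, "dy": 0.001, "dz": -0.006, "wx": 0, "wy": 0, "wz": 0, "gripper": 1},
    {"dx": 0, "dy": 0.002, "dz": -0.012, "wx": 0, "wy": 0, "wz": 0, "gripper": 1},
    {"dx": 0, "dy": 0.003, "dz": -0.02, "wx": 0, "wy": 0, "wz": 0, "gripper": 1},
    {"dx": 0, "dy": 0.004, "dz": -0.027, "wx": 0, "wy": 0, "wz": 0, "gripper": 1},
    {"dx": -0.001, "dy": 0.005, "dz": -0.033, "wx": 0, "wy": 0, "wz": 0, "gripper": 1},
    {"dx": -0.001, "dy": 0.0055, "dz": -0.037, "wx": 0, "wy": 0, "wz": 0, "gripper": 1},
    {"dx": -0.001, "dy": 0.0055, "dz": -0.038, "wx": 0, "wy": 0, "wz": 0, "gripper": 1},
  ],
)

```text
clock: 16.65
position: [523.4, 74.5, 133.9]
ee_rot: [-0.578, 0.407, 0.578, 0.408]
contact_force: [0.4, -0.4, -1.6]
gripper_width: 15.0
```

```bash
python3 - <<'E'
from h import *
import pickle
goto((523.2,75.1,134.4),19.7)
for n in("scene","top","wrist"):
    c=cam(n);pickle.dump(c,open(n+"12.pkl","wb"))
    if n=="scene": save(c[0],"s12",(200,110,360,250),4.2)
    elif n=="top": save(c[0],"t12",(200,80,380,260),3.3)
    else: save(c[0],"w12",None,1.5)
E
```

```text
t 16.65 pos [523.4  74.5 133.9] jawyaw -160.3 tilt 0.08 joints [ 0.45  0.32 -0.36 -0.   -0.89 -0.1 ] F [ 0.4 -0.4 -1.6] w 15.0
shift m [-0.0005 -0.      0.0006] rot deg [-0.01  0.06  0.04]
tool axes in world:
 [[ 0.   -0.94 -0.34]
 [ 0.   -0.34  0.94]
 [-1.   -0.    0.  ]]
```

View pics/s12.png

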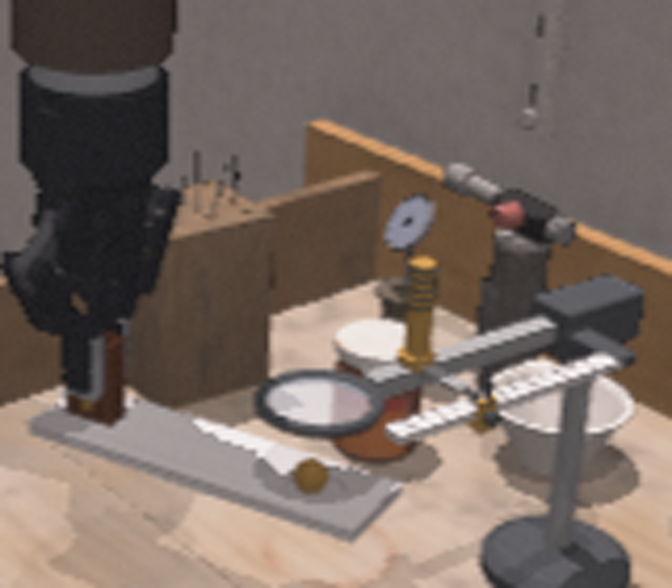

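View pics/t12.png

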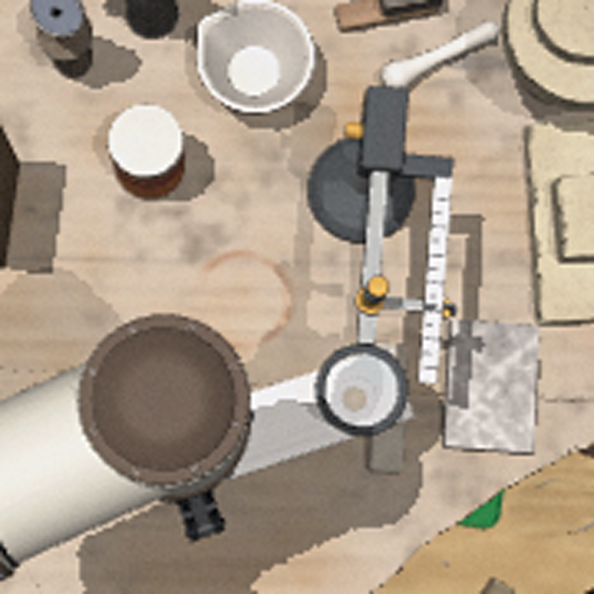

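View pics/w12.png

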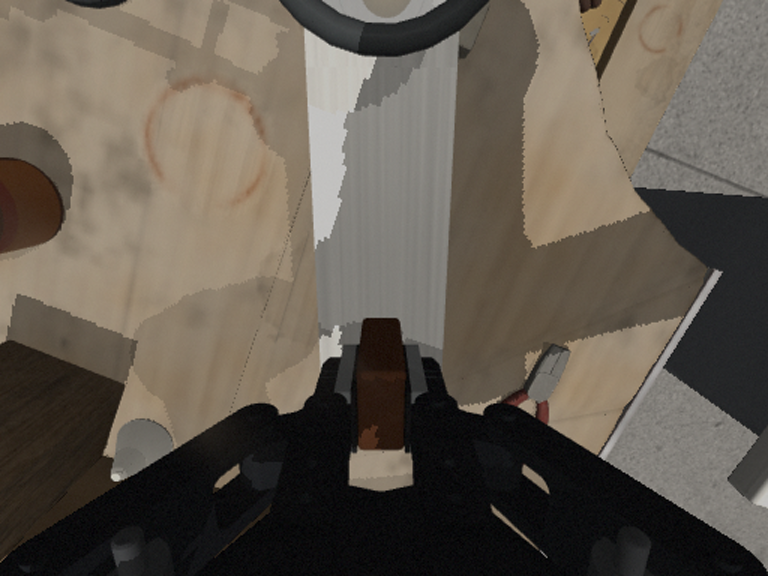

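```bash
python3 - <<'E'
from h import *
import pickle
T=pickle.load(open("top12.pkl","rb"));S=pickle.load(open("scene12.pkl","rb"))
tt=lambda x,y:(200+x/3.3-.35,80+y/3.3-.35);ss=lambda x,y:(200+x/4.2-.4,110+y/4.2-.4)
def go(n,*o):
    x=tri(o);print(n,np.round(x,1),[np.round(proj(x,*cc)-np.array(p),1) for p,cc in o])
go("bead",(tt(354,398),T[1:]),(ss(311,474),S[1:]))
go("lens",(tt(362,389),T[1:]),(ss(320,402),S[1:]))
go("knob",(tt(377,287),T[1:]),(ss(425,262),S[1:]))
go("tip",(tt(434,307),T[1:]),(ss(475,393),S[1:]))
save(T[0],"t12z",(290,150,350,220),9)
p=np.array(arm.read_state()["position"]);v=np.array([np.cos(np.radians(-70.3)),np.sin(np.radians(-70.3)),0])
print("pocket by grip", p+v*135+np.array([504.6-505.9,162.7-163.2,4-23.4]))
E
```

```text
bead [565.3 -49.6 124.4] [array([-0.4,  0.5]), array([ 0.7, -0.1])]
lens [567.  -51.3 165.7] [array([-0.4,  0.4]), array([ 0.6, -0.1])]
knob [628.2 -55.4 226.4] [array([-0.2,  0.2]), array([ 0.3, -0. ])]
tip [ 624.5 -100.1  173.5] [array([-0.4,  0.4]), array([ 0.6, -0.1])]
pocket by grip [567.54174646 -52.5109964  114.5183503 ]
```

View pics/t12z.png

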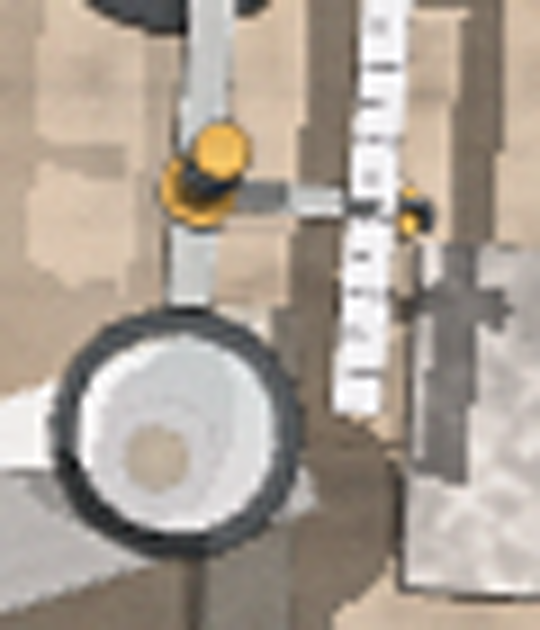

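Emit:
arm_command(
  rows=[
    {"dx": 0, "dy": 0, "dz": 0, "wx": 0, "wy": 0, "wz": 0, "gripper": 1},
    {"dx": 0, "dy": 0, "dz": 0, "wx": 0, "wy": 0, "wz": 0, "gripper": 1},
    {"dx": 0, "dy": 0, "dz": 0, "wx": 0, "wy": 0, "wz": 0, "gripper": 1},
    {"dx": 0, "dy": 0, "dz": 0, "wx": 0, "wy": 0, "wz": 0, "gripper": 1},
    {"dx": 0, "dy": 0, "dz": 0, "wx": 0, "wy": 0, "wz": 0, "gripper": 1},
    {"dx": 0, "dy": 0, "dz": 0, "wx": 0, "wy": 0, "wz": 0, "gripper": 1},
    {"dx": 0, "dy": 0, "dz": 0, "wx": 0, "wy": 0, "wz": 0, "gripper": 1},
    {"dx": 0, "dy": 0, "dz": 0, "wx": 0, "wy": 0, "wz": 0, "gripper": 1},
  ],
)

```text
clock: 17.6
position: [523.3, 75.1, 133.9]
ee_rot: [-0.578, 0.407, 0.578, 0.407]
contact_force: [-0.6, 0.4, -1.6]
gripper_width: 15.1
```

```bash
python3 - <<'E'
from h import *
goto((523.2,75.1,134.4),19.7)
print(np.abs(arm.read_state()["joint_vel"]).max())
print(arm.job_done())
E
```

```text
t 17.6 pos [523.3  75.1 133.9] jawyaw -160.3 tilt 0.08 joints [ 0.45  0.32 -0.36 -0.   -0.89 -0.1 ] F [-0.6  0.4 -1.6] w 15.1
shift m [-0.0005  0.0001  0.    ] rot deg [0.03 0.07 0.04]
tool axes in world:
 [[ 0.   -0.94 -0.34]
 [ 0.   -0.34  0.94]
 [-1.   -0.    0.  ]]
0.001498599454655903
the job is handed in; nothing more can be done
None
```

I pulled the slide out about 51 mm by its knob and let go. Then I gripped the tray by its wooden grip, lifted it level and carried it under the lens. The job was handed in at 17.6 s and no verdict was reported.

**Last checks:**
- **Pointer:** about 1 mm from the rider line. It is still in line with the rider in the last top picture.
- **Pocket:** within about 2 mm of the lens axis and about 50 mm below the lens.
- **Tray:** about 110 mm above the bench, tool tilt 0.1°, gripper opening 15 mm, arm at rest. The bead is still in its pocket.
- **Contacts:** the last pictures show nothing touching the stand. I saw no sign that the pliers, cone, stone bar or steel block had moved, but I did not measure them again.

**Disagreements:**
- The cameras differed by 1–2 mm, which is within their calibration.
- On the knob the gripper read 12 mm against the stated 14–15 mm, but the grip held.
- The trained networks' reports for the rider looked wrong (low confidence, on the tray), so I measured it by eye from two views.

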